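# Slide the solder reel onto the swan-neck reel holder and stack its empty tray

### The arm

A 6-joint arm with a two-finger parallel gripper is mounted at the origin on the work surface. World frame = base frame: x ahead of the robot, y to its left, z up, the work surface at z = 0. Lengths are in m, angles in rad, forces in N, time in s.
With the tool pointing down it reaches from about 0.225 to 0.875 m from the base axis. Payload 3.4 kg.
Tool frame: the origin (TCP) lies midway between the tips of the shut fingers; the grasp point (between the pads) lies behind it (manip.grip_point_offset is the z of the grasp point in the tool frame, in m); z points along the fingers, x is the direction in which the jaws open and shut, and the axes are right-handed (so a half turn about z gives the same grasp; the last joint's range is limited). The gripper opens to 85 mm and grips with 20 to 120 N. Pads are 22 mm wide; open, the fingers measure 114 mm over their backs; the gripper's body (76 mm by 85 mm) begins 54 mm behind the grasp point. The pads swing forward as they close: fully open they stand 13 mm farther back than shut.
Start: joints at [1.183, 0.276, 1.505, -0, 1.361, -0.121], TCP at [0.152, 0.555, 0.231] pointing down, gripper open.
Joint ranges: [-2.89, 2.89], [-0.75, 2.08], [0.22, 2.7], [-1.18, 4.32], [0.11, 2.71], [-2.7, 2.7]. Speed limits (rad/s): [2.57, 2.57, 3.14, 3.14, 3.14, 3.14].

### API

Orientations are given as a unit quaternion [w, x, y, z].
In Python, from rig import manip, eyes, recognise, regions_of, mark_of gives the robot as it stands.
- The arm moves only by the shell command python3 -m inch 'ROWS' [FORCE]. ROWS is JSON, a list of rows, each a list of 5 numbers: the gripper command: -1 is shut, 1 is fully open, values between are in proportion, then the shift along the tool's x, y, z in mm, then the turn about the tool's z in degrees. A call has 1 to 20 rows; each row shifts and turns the pose as measured when the row begins, along the tool's axes as they then stand; what a row does not reach is not made up. A row lasts 1/12 s, in which the tool goes at most 41.7 mm and 7.16 degrees, less where a joint would pass 70% of its speed; a pose out of reach is approached as far as the arm can. A call with a gripper value outside its range is refused whole. The fingers move at their own pace and stop on an object; FORCE is the grip in N (left out, the last holds). Time passes only in rows, so rows that do not move let the fingers close. It gives the time, the measured TCP pose, the force and the opening at its end, in the units of the state.
- manip.get_state(): the state, without advancing time (a new reading comes with each control period).
- eyes.get_image(name): name is "scene" or "top" or "wrist"; returns a dict with "frame" (400x640x3 uint8, red, green, blue), "K" (3x3 intrinsics, pixels), "k1" (the pictures are not rectified: a ray, as slopes to the right and down, at radius r is drawn at 1 + k1 r^2 times it, then the intrinsics apply), "rvec" (rotation vector, rad) and "tvec" (3), from world to camera coordinates, as OpenCV has them; the wrist camera has in their place "mount" (4x4, takes a point from camera to tool coordinates, whose origin is the TCP and whose axes are the tool frame's). Camera axes: x right, y down, z forward; pixel columns grow to the right and rows downward; lengths in m; the calibration is good to about 2 mm. A picture is of the moment at which its call begins: read the wrist's pose just before it. There is no depth.
- manip.sign_off(): hands the job in, once; it reports no verdict.
Trained networks look in a picture, given as the dict that the camera call returned (one of the last four; its "shot" number tells which), for a name from the list of things; names that differ only in an ending like _2 or _b are one class to them, and where a whole thing is asked for, a point or a joint stands for the part that bears it (a point fixed in the world has none). Each returns a list of dicts, best first, with "confidence" (0 to 1); they miss things now and then, are a little off and sometimes report something else, mostly with a low value. They report only what shows in the picture. A call takes as long as a camera call.
- recognise(picture, target): "bbox" ([left, top, width, height] in pixels, round what is visible of it).
- regions_of(picture, target): "mask" (400x640 bool, what is visible of it) and "bbox" ([left, top, width, height] in pixels, round what is visible of it).
- mark_of(picture, target): "point" ([row, column] in pixels: a listed point, or the origin of a listed thing).
The state is a dict: "clock": time; "qpos": joint angles; "qd": joint speeds; "effort": joint torques, N m; "position": TCP position; "ee_rot": TCP orientation; "contact_force": force on the tool from outside, world axes, zero at the start; "moment": the same for the moment, N m; "width": finger opening in m.
Only numpy, scipy, OpenCV 4.12 (cv2) and the standard library are available. Lean on these libraries where they do the work, as an engineer would, in place of code of your own. Each camera call takes 0.05 s, during which the arm holds its last target.

### The job

Take the reel of solder wire out of the blue tray and slide it over the upturned tip of the reel holder's arm, turning it round the bend, until it sits fully home against the collar by the post. Then stack the empty blue tray squarely on the grey tray, all four corner pins down in the sockets, and let go. Do not drop the reel or the tray, and leave the grey tray, power supply, goggles, flux bottle and soldering-iron stand where they are.

Things in the scene. Friction and masses are not known exactly. Their poses are not given: they have to be found in the camera images.
- reel: Reel of solder wire, 0.2 to 0.4 kg, red cheeks, grey winding. Outside an eight-sided prism 60 mm long, 56 mm across flats; a straight 24 mm bore runs through it along its x axis. Origin: its centre. At the start it lies on a flat in one half of the blue tray, x axis level, roughly along the tray's x. Its two ends are alike: either may go first on the arm.
- blue_tray: Blue stacking tray, 0.32 kg, 200 mm along x, 150 mm along y, 55 mm high. Origin: centre of the underside, level with its pin tips (it stands on them). Round-ended pins, 10 mm diameter and 10 mm long, point down at x +-90, y +-65 mm. Floor top at z 14 mm, rim at z 55 mm, walls 3 mm. Corner posts, 20 mm square, hold 14 mm square sockets 12 mm deep, open at the rim above the pins.
- blue_tray_rib (a point): Top centre of the blue tray's carrying rib, 53 mm above the tray's origin. The rib, 10 mm thick and 39 mm tall, crosses the tray at x = 0 along y, wall to wall, between its two halves; pinched here across x, the empty tray hangs level. Each half is 90 mm by 144 mm inside.
- grey_tray: Grey tray, 1.3 kg with boards and small boxes in it (all below the rim), loose on the bench; same shape, sizes and axes as the blue tray. The blue tray seated on it has its pins 10 mm deep in these sockets and its origin 45 mm above this origin, x axes parallel; either way round will do.
- holder: Reel holder screwed to the bench: grey plate 110 x 90 x 8 mm (x from -80 to 30 mm), post 18 mm diameter with its top at z 133 mm, and a bright bent rod, 12 mm diameter, in the x-z plane. Origin: the post's axis at bench level, z up. The rod leaves the post level along -x at z 125 mm, through a collar of 36 mm diameter whose face is at x = -20 mm.
- holder_home (a point): Point on the rod's axis level with the centre of a reel that is home: x -50, y 0, z 125 mm in the holder's frame (30 mm from the collar's face). Let go, the reel hangs by its bore, its centre about 6 mm below the rod's axis.
- holder_bend (a point): Point on the rod's axis at mid bend, x -122, z 133.4 mm in the holder's frame. The rod is straight from the post to x = -84 mm, then bends upward through 50 degrees with 90 mm radius (bend centre x -84, z 215 mm), then runs straight 25 mm at 50 degrees above level to the tip.
- holder_tip (a point): Centre of the rounded free end of the rod: x -169, y 0, z 176.3 mm in the holder's frame. Nothing lies above the rod.
- power_supply: Yellow bench power supply, 110 x 150 x 91 mm, 1.9 kg; origin: centre of its underside. Leave alone.
- goggles: Yellow safety goggles, about 80 x 170 x 57 mm; origin: centre of the underside. Leave alone.
- flux_bottle: White flux bottle with a red cap, 52 mm diameter, 150 mm high, easily toppled; origin: centre of its underside. Leave alone.
- iron_stand: Small empty sheet-steel soldering-iron stand, 80 x 65 mm plate with a V about 43 mm high; origin: centre of its underside. Leave alone.

How it is judged:
By the outcome, as a careful person would: the job done as asked, in the order asked, and still so for the second after the job is handed in, with the robot touching nothing.
It also fails if it takes over 69 s, if anything falls off the work surface, if the arm or the gripper's body presses on something with over 40 N, if the wrist force passes 120 N, or if a joint passes its speed limit or range.

## Working session

There is one attempt and no reset: what is moved stays moved. The work goes in short steps, Python scripts to look and compute and a shell command to move; the robot and the scene stay as the last step left them, time stands still between calls to the robot, and variables do not carry over. Pictures are saved under pics/ and viewed, and the job is handed in when it is done.

```bash
ls -R . | head -30; mkdir -p pics; cat > h.py <<'E'
import numpy as np, cv2
from rig import manip, eyes, recognise, regions_of, mark_of
from scipy.spatial.transform import Rotation as R
def toolT():
    s=manip.get_state(); q=s["ee_rot"]; T=np.eye(4)
    T[:3,:3]=R.from_quat([q[1],q[2],q[3],q[0]]).as_matrix(); T[:3,3]=s["position"]; return T
def shot(name):
    T=toolT(); p=eyes.get_image(name)
    if "mount" in p: C=T@np.array(p["mount"])
    else:
        W=np.eye(4); W[:3,:3]=cv2.Rodrigues(np.array(p["rvec"],float))[0]; W[:3,3]=np.ravel(p["tvec"]); C=np.linalg.inv(W)
    p["C"]=C; return p
def ray(p,rc):
    K=np.array(p["K"]); d=np.array([(rc[1]-K[0,2])/K[0,0],(rc[0]-K[1,2])/K[1,1]]); u=d.copy()
    for _ in range(20): u=d/(1+p["k1"]*(u@u))
    v=p["C"][:3,:3]@np.array([u[0],u[1],1.]); return p["C"][:3,3],v
def at_z(p,rc,z):
    o,v=ray(p,rc); return o+v*(z-o[2])/v[2]
def proj(p,X):
    X=np.atleast_2d(X); W=np.linalg.inv(p["C"]); c=X@W[:3,:3].T+W[:3,3]; u=c[:,:2]/c[:,2:]
    u=u*(1+p["k1"]*(u**2).sum(1,keepdims=True)); K=np.array(p["K"])
    return np.stack([u[:,1]*K[1,1]+K[1,2],u[:,0]*K[0,0]+K[0,2]],1) # row,col
def tri(obs):
    A=np.zeros((3,3));b=np.zeros(3)
    for p,rc in obs:
        o,v=ray(p,rc); v=v/np.linalg.norm(v); M=np.eye(3)-np.outer(v,v); A+=M;b+=M@o
    return np.linalg.solve(A,b)
def save(p,name,pts=()):
    im=cv2.cvtColor(p["frame"],cv2.COLOR_RGB2BGR).copy()
    for rc in pts: cv2.circle(im,(int(round(rc[1])),int(round(rc[0]))),3,(255,0,255),1)
    cv2.imwrite("pics/"+name,im)
E
python3 - <<'E'
from h import *
np.set_printoptions(precision=4,suppress=True)
print(manip.grip_point_offset, manip.get_state())
for n in ["scene","top","wrist"]:
    p=shot(n); save(p,n+"0.png"); print(n,p["C"],p["k1"],np.array(p["K"])[0,0])
    for t in ["reel","blue_tray","blue_tray_rib","grey_tray","holder","holder_home","holder_bend","holder_tip","power_supply","goggles","flux_bottle","iron_stand"]:
        m=mark_of(p,t)
        print(t,[(np.round(a["point"],1),round(a["confidence"],2)) for a in m[:2]])
E
```

```text
.:
pics

./pics:
-0.0187 {'clock': 0.0, 'qpos': array([ 1.183 ,  0.2766,  1.5062, -0.    ,  1.3607, -0.121 ]), 'qd': array([-0.0005,  0.0005, -0.0012,  0.0015, -0.0004, -0.0018]), 'effort': array([ -0.001 , -41.6783, -24.5808,  -0.    ,   0.0108,   0.    ]), 'position': array([0.1514, 0.5541, 0.2304]), 'ee_rot': array([ 0.0005,  0.7949,  0.6068, -0.0008]), 'contact_force': array([ 0.1014,  0.1407, -0.4934]), 'moment': array([-0.0086,  0.0178, -0.009 ]), 'width': 0.08539151148116275}
scene [[ 0.4769  0.7574 -0.446   1.0019]
 [ 0.8789 -0.406   0.2503 -0.2594]
 [ 0.0085 -0.5113 -0.8593  0.9465]
 [ 0.      0.      0.      1.    ]] -0.08981324615636807 440.8589171163031
reel [(array([225.7, 188.8]), 0.75)]
blue_tray [(array([246.6, 192.6]), 0.72), (array([158.9, 404.4]), 0.7)]
blue_tray_rib [(array([237.4, 188.3]), 0.6)]
grey_tray []
holder [(array([258.9, 347.6]), 0.96)]
holder_home [(array([219.5, 334.4]), 0.8)]
holder_bend [(array([198.1, 309.4]), 0.81)]
holder_tip [(array([171.3, 300.3]), 0.9)]
power_supply [(array([344.3, 247.9]), 0.6)]
goggles [(array([217.6, 467.7]), 0.92)]
flux_bo
[... 542 characters left out ...]
)]
holder_bend [(array([205.6, 334.9]), 0.88), (array([163.9, 323.5]), 0.7)]
holder_tip [(array([224.7, 345.1]), 0.81), (array([258.9, 444.4]), 0.16)]
power_supply [(array([144., 426.]), 0.69)]
goggles [(array([207.2, 334.2]), 0.74), (array([155.6, 207.5]), 0.55)]
flux_bottle [(array([208.1, 338.6]), 0.58)]
iron_stand [(array([263.3, 352.5]), 0.76)]
wrist [[ 0.2639  0.9241  0.2765  0.0816]
 [ 0.9646 -0.2531 -0.0747  0.575 ]
 [ 0.0009  0.2864 -0.9581  0.3724]
 [ 0.      0.      0.      1.    ]] -0.037362390633194624 318.72912232529615
reel []
blue_tray []
blue_tray_rib []
grey_tray []
holder []
holder_home []
holder_bend []
holder_tip []
power_supply []
goggles []
flux_bottle []
iron_stand []
```

View pics/scene0.png

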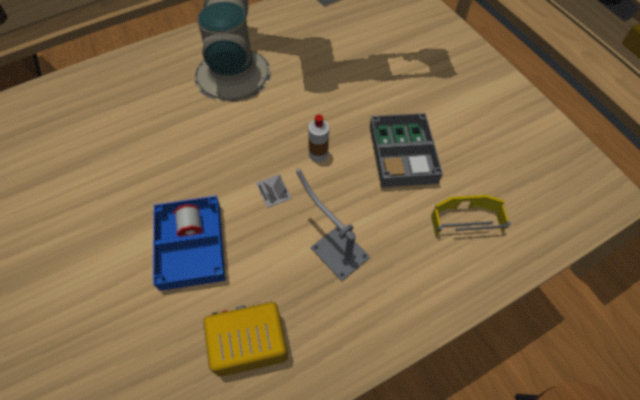

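View pics/top0.png

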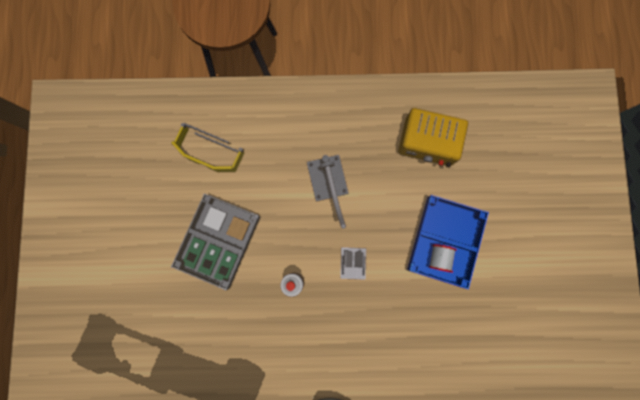

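View pics/wrist0.png

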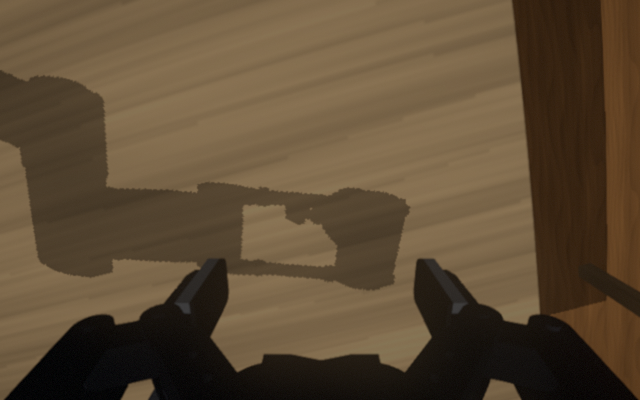

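```bash
cat > fit.py <<'E'
from h import *
from scipy.optimize import minimize
def box(x0,x1,y0,y1,z0,z1): return np.array([[x,y,z] for x in(x0,x1) for y in(y0,y1) for z in(z0,z1)])
def place(P,x,y,a,z=0):
    c,s=np.cos(a),np.sin(a); return np.c_[P[:,0]*c-P[:,1]*s+x,P[:,0]*s+P[:,1]*c+y,P[:,2]+z]
def hullmask(p,X,S=4):
    q=proj(p,X)[:,::-1]; h=cv2.convexHull(q.astype(np.float32))
    m=np.zeros((400,640),np.uint8); cv2.fillPoly(m,[np.round(h*16).astype(np.int32)],1,shift=4,lineType=cv2.LINE_8); return m>0
def fit(views,P,x0,z=0):
    # views: (p,mask) ; compare soft masks
    def cost(v):
        c=0
        for p,m in views:
            h=hullmask(p,place(P,v[0],v[1],v[2],z)); c+=1-(h&m).sum()/max(1,(h|m).sum())
        return c
    best=None
    for k in range(3):
        r=minimize(cost,x0,method="Nelder-Mead",options=dict(initial_simplex=np.array([x0]+[np.array(x0)+d for d in np.diag([.02,.02,.15])*(0.6**k)]),xatol=1e-5,fatol=1e-6))
        x0=r.x
    return r.x,r.fun/len(views)
TRAY=box(-.1,.1,-.075,.075,.008,.055)
E
python3 - <<'E'
from fit import *
np.set_printoptions(precision=4,suppress=True)
T=shot("top"); S=shot("scene")
def msk(p,t):
    r=regions_of(p,t); 
    for a in r[:2]: print("  ",t,a["bbox"],round(a["confidence"],2))
    return r[0]["mask"] if r else None
for t,z in [("blue_tray",0),("grey_tray",0)]:
    mt=msk(T,t); ms=msk(S,t)
    for nm,vs in (("top",[(T,mt)]),("scene",[(S,ms)]),("both",[(T,mt),(S,ms)])):
        if any(m is None for _,m in vs): continue
        p,m=vs[0]; rr,cc=np.nonzero(m); c=at_z(p,[rr.mean(),cc.mean()],.03)
        b=min((fit(vs,TRAY,[c[0],c[1],a]) for a in (0,.8,1.6,2.4)),key=lambda k:k[1])
        print(t,nm,b)
obs={}
for n in ["holder","holder_home","holder_bend","holder_tip","reel","blue_tray_rib"]:
    a=mark_of(T,n);b=mark_of(S,n)
    if a and b:
        X=tri([(T,a[0]["point"]),(S,b[0]["point"])]); print(n,X, [proj(p,X)[0]-q[0]["point"] for p,q in((T,a),(S,b))])
for n in["iron_stand","flux_bottle","power_supply","goggles"]:
    for p,k in((T,"top"),(S,"scene")):
        m=msk(p,n); 
        if m is not None:
            rr,cc=np.nonzero(m); print(n,k,at_z(p,[rr.mean(),cc.mean()],.03))
E
```

```text
blue_tray [407.7, 194.1, 78.3, 97.6] 0.91
   blue_tray [151.4, 197.7, 74.3, 91.6] 0.65
   blue_tray [201.9, 301.1, 89.4, 75.9] 0.42
blue_tray top (array([ 0.4861, -0.3085, -0.3316]), np.float64(0.12507095553453174))
blue_tray scene (array([ 0.4848, -0.3089, -0.3212]), np.float64(0.14125305126118792))
blue_tray both (array([ 0.4862, -0.3087,  2.8119]), np.float64(0.13798592821771632))
   grey_tray [167.3, 197.7, 94.7, 93.4] 0.57
   grey_tray [371.7, 114.8, 70.8, 75.3] 0.63
grey_tray top (array([0.4994, 0.2799, 2.7257]), np.float64(0.031286436066848))
grey_tray scene (array([ 0.4979,  0.2796, -0.4324]), np.float64(0.018872113676731805))
grey_tray both (array([0.4982, 0.2801, 2.7136]), np.float64(0.0294035415420284))
holder [ 0.6894 -0.0011 -0.0065] [array([-0.8459, -1.5931]), array([ 0.0597, -2.1022])]
holder_home [ 0.638  -0.0081  0.1223] [array([0.4635, 0.946 ]), array([-0.0616,  1.1889])]
holder_bend [ 0.5708 -0.0282  0.1297] [array([-0.136 , -0.2854]), array([ 0.0106, -0.3442])]
holder_tip [ 0.5252 -0.0369  0.1837] [array([-1.1182, -2.3165]), array([ 0.0174, -2.7097])]
reel [ 0.437
[... 208 characters left out ...]
.3] 0.97
iron_stand top [ 0.4372 -0.0689  0.03  ]
   iron_stand [257.3, 173.0, 35.6, 30.9] 0.88
   iron_stand [154.5, 196.3, 72.1, 94.2] 0.23
iron_stand scene [ 0.4536 -0.0746  0.03  ]
   flux_bottle [283.0, 276.3, 20.3, 19.3] 0.92
   flux_bottle [429.9, 244.6, 27.3, 27.6] 0.43
flux_bottle top [0.3879 0.0877 0.03  ]
   power_supply [395.7, 110.7, 73.8, 58.9] 0.7
power_supply top [ 0.7619 -0.2883  0.03  ]
   power_supply [201.0, 299.8, 87.2, 78.0] 0.94
power_supply scene [ 0.7488 -0.2833  0.03  ]
   goggles [169.6, 125.5, 71.6, 47.5] 0.79
   goggles [430.9, 247.1, 25.4, 25.4] 0.2
goggles top [0.7291 0.317  0.03  ]
   goggles [431.5, 193.9, 78.4, 41.9] 0.75
goggles scene [0.7344 0.3173 0.03  ]
```

```bash
python3 -m inch '[[1,-34,22.5,-4,0],[1,-34,22.5,-4,0],[1,-34,22.5,-4,0],[1,-34,22.5,-4,0],[1,-34,22.5,-4,0],[1,-34,22.5,-4,0],[1,-34,22.5,-4,0],[1,-34,22.5,-4,0],[1,-34,22.5,-4,0],[1,-34,22.5,-4,0],[1,-34,22.5,-4,0],[1,-34,22.5,0,0],[1,-34,22.5,0,0],[1,-34,22.5,0,0],[1,-34,22.5,0,0],[1,-34,22.5,0,0],[1,-34,22.5,0,0],[1,-34,22.5,0,0]]'
python3 - <<'E'
from fit import *
np.set_printoptions(precision=4,suppress=True)
print(toolT()); p=shot("wrist"); save(p,"w1.png")
E
```

```text
clock: 4.75
position: [0.3856, -0.1505, 0.2777]
ee_rot: [0.005, 0.79, 0.613, 0.009]
contact_force: [1.0, -1.2, 1.4]
width: 0.0853
[[ 0.2494  0.9682  0.0205  0.3856]
 [ 0.9684 -0.2495  0.0032 -0.1505]
 [ 0.0082  0.019  -0.9998  0.2777]
 [ 0.      0.      0.      1.    ]]
```

View pics/w1.png

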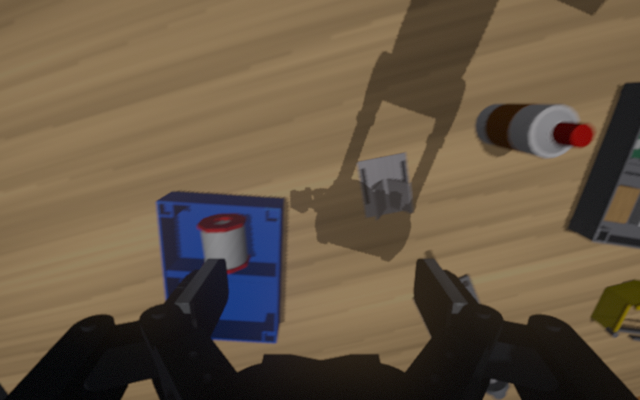

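```bash
python3 -m inch '[[1,-30,20,0,0],[1,-30,20,0,0],[1,-30,20,0,0],[1,-30,20,0,0],[1,0,0,0,0],[1,0,0,0,0]]'
python3 - <<'E'
from fit import *
np.set_printoptions(precision=4,suppress=True)
print(toolT()); p=shot("wrist"); save(p,"w2.png")
X=place(TRAY,.4862,-.3087,-.327); X=X[X[:,2]>.05]
save(p,"w2b.png",list(proj(p,X)))
for t in["reel","blue_tray_rib"]: 
    m=mark_of(p,t); print(t,m[:2]); 
    if m: print(at_z(p,m[0]["point"],.042 if t=="reel" else .053))
for t in["reel","blue_tray"]:
    r=regions_of(p,t)
    if r:
        print(t,r[0]["bbox"],r[0]["confidence"]); np.save(t+"_w2.npy",r[0]["mask"])
np.save("C_w2.npy",p["C"])
E
```

```text
clock: 5.3
position: [0.4353, -0.3004, 0.278]
ee_rot: [0.009, 0.794, 0.608, 0.008]
contact_force: [-0.3, 0.9, -0.6]
width: 0.0853
[[ 0.2612  0.965   0.0231  0.4353]
 [ 0.9653 -0.2611 -0.0054 -0.3004]
 [ 0.0008  0.0237 -0.9997  0.278 ]
 [ 0.      0.      0.      1.    ]]
reel [{'point': [176.4, 332.4], 'confidence': 0.96}, {'point': [293.6, 619.4], 'confidence': 0.7}]
[ 0.4493 -0.2878  0.042 ]
blue_tray_rib [{'point': [212.1, 325.7], 'confidence': 0.73}]
[ 0.4874 -0.3065  0.053 ]
reel [305.9, 148.4, 46.8, 57.9] 0.8
blue_tray [262.6, 126.7, 133.9, 160.1] 0.59
```

View pics/w2b.png

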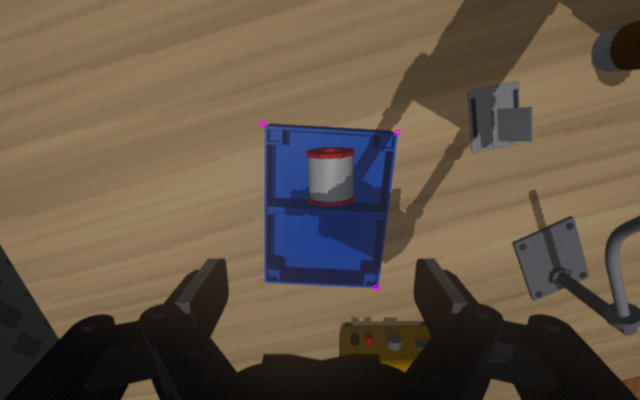

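```bash
cat >> fit.py <<'E'
a=np.arange(8)*np.pi/4+np.pi/8; r=.028/np.cos(np.pi/8)
REEL=np.array([[x,r*np.cos(t),r*np.sin(t)] for x in(-.03,.03) for t in a])
E
python3 - <<'E'
from fit import *
np.set_printoptions(precision=4,suppress=True)
p=shot("wrist"); m=np.load("reel_w2.npy")
T=shot("top"); mt=regions_of(T,"reel")[0]["mask"]
print(m.sum(),mt.sum())
for nm,vs in(("w",[(p,m)]),("t",[(T,mt)]),("both",[(p,m),(T,mt)])):
    print(nm,[fit(vs,REEL,[.445,-.29,a],z=.042) for a in(-.35,-.15)])
X=place(REEL,*fit([(p,m)],REEL,[.445,-.29,-.33],z=.042)[0],.042)
im=cv2.cvtColor(p["frame"],cv2.COLOR_RGB2BGR)
for rc in proj(p,X): cv2.circle(im,(int(round(rc[1])),int(round(rc[0]))),1,(255,255,0),-1)
cv2.imwrite("pics/w2c.png",cv2.resize(im[110:300,240:420],None,fx=3,fy=3))
E
```

```text
2586 536
w [(array([ 0.447 , -0.2873, -0.253 ]), np.float64(0.07977207977207978)), (array([ 0.4466, -0.2879, -0.2328]), np.float64(0.08167613636363635))]
t [(array([ 0.4442, -0.2906, -0.2197]), np.float64(0.16666666666666663)), (array([ 0.4452, -0.2891, -0.1837]), np.float64(0.1746522411128284))]
both [(array([ 0.4463, -0.2882, -0.2172]), np.float64(0.12908626092693382)), (array([ 0.4465, -0.2882, -0.2186]), np.float64(0.1277818209886753))]
```

View pics/w2c.png

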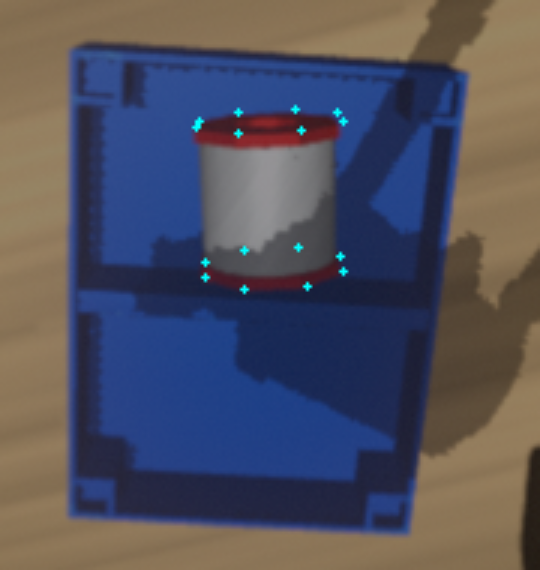

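```bash
cat > go.py <<'E'
import sys; from h import *
T=toolT(); a=[float(v) for v in sys.argv[1:]]
d=T[:3,:3].T@(np.array(a[:3])-T[:3,3])*1000
h=np.degrees(np.arctan2(T[1,0],T[0,0])); print("tool d mm",d.round(1),"len",round(float(np.linalg.norm(d)),1),"heading",round(h,2),"turn",round(h-a[3],2) if len(a)>3 else "", "tilt",np.degrees(T[:2,2]).round(2))
E
python3 go.py .4544 -.2899 .12 76.2
```

```text
tool d mm [ 13.2  12.5 159.4] len 160.4 heading 75.03 turn -1.17 tilt [ 1.4  -0.39]
```

```bash
python3 -m inch '[[1,3,3,38,-1.2],[1,3,3,38,0],[1,3,3,38,0],[1,3,3,38,0],[1,0,0,4,0],[1,0,0,0,0]]'; python3 go.py .4544 -.2899 .022 76.2
```

```text
clock: 6.2
position: [0.4574, -0.2904, 0.1252]
ee_rot: [0.018, 0.785, 0.619, 0.009]
contact_force: [-0.4, -0.4, 0.1]
width: 0.0852
tool d mm [  0.7  -7.1 103. ] len 103.3 heading 76.52 turn 0.32 tilt [ 2.07 -1.  ]
```

```bash
python3 -m inch '[[1,0,-2,30,0],[1,0,-3,30,0],[1,0,-2,25,0],[1,0,0,16,0],[1,0,0,3,0]]'; python3 go.py .4544 -.2899 .022 76.2
```

```text
clock: 6.62
position: [0.462, -0.2968, 0.0304]
ee_rot: [0.029, 0.784, 0.62, 0.011]
contact_force: [-0.8, 0.0, -0.5]
width: 0.0855
tool d mm [ 5.1 -9.5  7.7] len 13.3 heading 76.63 turn 0.43 tilt [ 3.02 -1.83]
```

```bash
python3 -m inch '[[1,5,-9,5,0],[1,0,-1,4,0],[1,0,0,0,0],[1,0,0,0,0]]'; python3 go.py .4544 -.2899 .022 76.2
```

```text
clock: 6.95
position: [0.4586, -0.2942, 0.0276]
ee_rot: [0.035, 0.784, 0.62, 0.012]
contact_force: [0.1, -0.6, 0.2]
width: 0.0851
tool d mm [ 3.4 -5.4  5.1] len 8.2 heading 76.64 turn 0.44 tilt [ 3.55 -2.3 ]
```

```bash
python3 - <<'E'
from h import *
np.set_printoptions(precision=4,suppress=True)
s=manip.get_state();print(s["qpos"],s["qd"],s["effort"],s["position"])
E
python3 -m inch '[[1,0,0,0,0],[1,0,0,0,0]]'
python3 - <<'E'
from h import *
np.set_printoptions(precision=4,suppress=True)
s=manip.get_state();print(s["qpos"],s["qd"],s["effort"],s["position"])
E
python3 go.py .4544 -.2899 .022 76.2
```

```text
[-0.7045  0.3936  1.9126  0.0137  0.7622 -2.0525] [-0.0017 -0.018  -0.0318 -0.0011  0.0024 -0.0012] [  0.0029 -40.7954 -16.9114   0.0385  -0.3979  -0.0001] [ 0.4586 -0.2942  0.0276]
clock: 7.12
position: [0.4608, -0.2961, 0.0305]
ee_rot: [0.038, 0.784, 0.62, 0.012]
contact_force: [-0.4, 0.1, -0.2]
width: 0.0854
[-0.7046  0.3906  1.9081  0.0137  0.7635 -2.0526] [ 0.0007 -0.0142 -0.0218 -0.0004  0.0061  0.0003] [  0.0051 -41.0851 -17.2466   0.0386  -0.4304  -0.0001] [ 0.4608 -0.2961  0.0305]
tool d mm [ 4.8 -8.2  7.8] len 12.3 heading 76.63 turn 0.43 tilt [ 3.81 -2.53]
```

```bash
python3 -m inch '[[1,3,-6,6,0],[1,3,-6,6,0],[1,0.7,-1.4,1.4,0]]' 40; python3 go.py .4544 -.2899 .022 76.2
```

```text
clock: 7.37
position: [0.4514, -0.2883, 0.017]
ee_rot: [0.041, 0.784, 0.62, 0.013]
contact_force: [-0.5, 0.2, 0.1]
width: 0.0855
tool d mm [-1.   3.7 -4.7] len 6.1 heading 76.62 turn 0.42 tilt [ 4.06 -2.74]
```

```bash
python3 -m inch '[[-1,0.4,-0.5,0.6,0],[-1,0.5,-1,1,0],[-1,0.5,-1,1,0],[-1,0.5,-1,1.2,0],[-1,0.5,-1,1.2,0]]' 40; python3 go.py .4544 -.2899 .022 76.2
```

```text
clock: 7.78
position: [0.4489, -0.2864, 0.0137]
ee_rot: [0.043, 0.783, 0.62, 0.013]
contact_force: [-1.6, 0.8, 10.8]
width: 0.0553
tool d mm [-2.4  6.9 -7.7] len 10.6 heading 76.65 turn 0.45 tilt [ 4.26 -2.96]
```

```bash
python3 -m inch '[[0.6,0,0,-1,0],[0.6,0,0,-1,0],[0.6,-1,6,-6,0],[-1,0.5,0,0,0],[-1,0.5,-1,0.8,0],[-1,0.5,-1,1,0]]' 40; python3 go.py .4544 -.2899 .022 76.2
```

```text
clock: 8.28
position: [0.4543, -0.2876, 0.0229]
ee_rot: [0.045, 0.783, 0.62, 0.014]
contact_force: [-1.8, 0.1, 9.6]
width: 0.0552
tool d mm [-2.2  0.5  1. ] len 2.5 heading 76.62 turn 0.42 tilt [ 4.41 -3.07]
```

```bash
python3 -m inch '[[-1,0,0,-20,0],[-1,0,0,-38,0],[-1,0,0,-38,0],[-1,0,0,-38,0],[-1,0,0,-38,0],[-1,0,0,-20,0],[-1,0,0,0,0]]'; python3 go.py .4544 -.2899 .25 101.6
python3 - <<'E'
from h import *
T=shot("top");S=shot("scene");W=shot("wrist");save(T,"t3.png");save(S,"s3.png");save(W,"w3.png")
for p in(T,S):
  for n in["holder_tip","holder_bend","holder_home","holder"]:
    m=mark_of(p,n); print(n,[(a["point"],a["confidence"]) for a in m[:1]])
  r=regions_of(p,"holder"); print(r[0]["bbox"]); np.save("holder_%s.npy"%("t" if p is T else "s"),r[0]["mask"])
E
```

```text
clock: 8.87
position: [0.4355, -0.2732, 0.2156]
ee_rot: [0.035, 0.784, 0.62, 0.012]
contact_force: [-0.0, -0.8, -3.7]
width: 0.0554
tool d mm [-12.7  24.5 -32.5] len 42.7 heading 76.68 turn -24.92 tilt [ 3.51 -2.29]
holder_tip [([224.4, 345.7], 0.74)]
holder_bend [([208.1, 335.5], 0.74)]
holder_home [([180.0, 329.9], 0.83)]
holder [([168.3, 323.3], 0.6)]
[308.4, 154.8, 40.1, 70.7]
holder_tip [([171.6, 301.5], 0.63)]
holder_bend [([195.9, 313.1], 0.93)]
holder_home [([220.1, 334.9], 0.65)]
holder []
[298.9, 169.9, 71.5, 112.0]
```

View pics/s3.png

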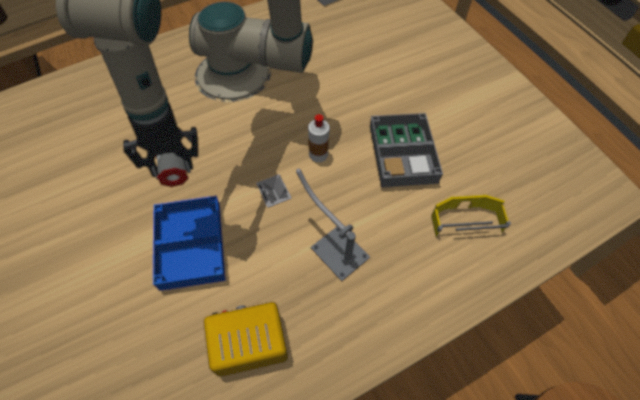

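View pics/w3.png

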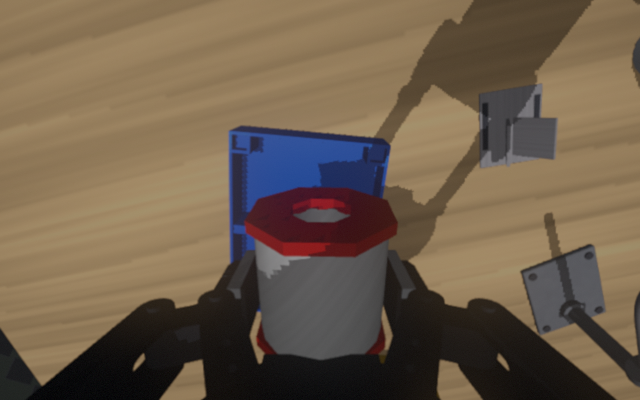

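```bash
cat > hold.py <<'E'
from fit import *
def rod():
    x=[np.array([-k,0,.125]) for k in np.linspace(.02,.084,8)]
    x+=[np.array([-.084-.09*np.sin(t),0,.215-.09*np.cos(t)]) for t in np.radians(np.linspace(5,50,10))]
    e=x[-1]; x+=[e+k*np.array([-np.cos(np.radians(50)),0,np.sin(np.radians(50))]) for k in(.01,.02,.025)]
    return np.array(x)
PL=np.array([[x,y,.008] for x,y in((-.08,-.045),(.03,-.045),(.03,.045),(-.08,.045))])
E
python3 - <<'E'
from hold import *
from scipy.optimize import least_squares
np.set_printoptions(precision=4,suppress=True)
T=shot("top");S=shot("scene")
P={"tip":[-.169,0,.1763],"bend":[-.122,0,.1334],"home":[-.05,0,.125],"o":[0,0,0]}
ob=[(T,"tip",[224.5,345.4]),(T,"bend",[207,335.2]),(T,"home",[180,330.3]),(T,"o",[168.1,324]),(S,"tip",[171.4,301]),(S,"bend",[197,311.3]),(S,"home",[220,334.7]),(S,"o",[258.9,347.6])]
f=lambda v:np.concatenate([proj(p,place(np.array([P[n]]),*v))[0]-rc for p,n,rc in ob])
r=least_squares(f,[.69,0,.2],loss="soft_l1"); print(r.x,f(r.x).reshape(-1,2))
np.save("hold0.npy",r.x)
for p,n,(a,b,c,d) in((T,"t",(140,250,290,380)),(S,"s",(150,300,280,400))):
    im=cv2.cvtColor(p["frame"],cv2.COLOR_RGB2BGR); k=4 if n=="s" else 5
    crop=cv2.resize(im[a:b,c:d],None,fx=k,fy=k)
    for Q,col in((rod(),(255,0,255)),(PL,(0,255,255))):
        for rc in proj(p,place(Q,*r.x)): cv2.circle(crop,(int((rc[1]+.5-c)*k),int((rc[0]+.5-a)*k)),2,col,-1)
    cv2.imwrite("pics/hold_%s.png"%n,crop)
E
```

```text
[0.6871 0.0005 0.2445] [[ 0.9877 -1.2755]
 [ 0.3534  2.6704]
 [-1.2215 -0.5677]
 [ 1.1199  0.1379]
 [ 0.5473 -3.7295]
 [-0.4323  0.9383]
 [ 0.2696  0.443 ]
 [ 0.8509  0.0863]]
```

View pics/hold_t.png

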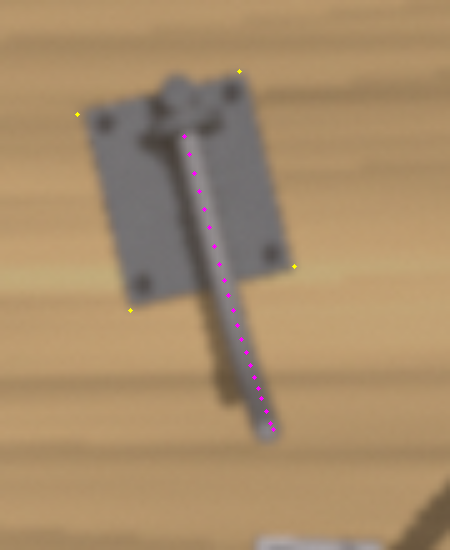

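View pics/hold_s.png

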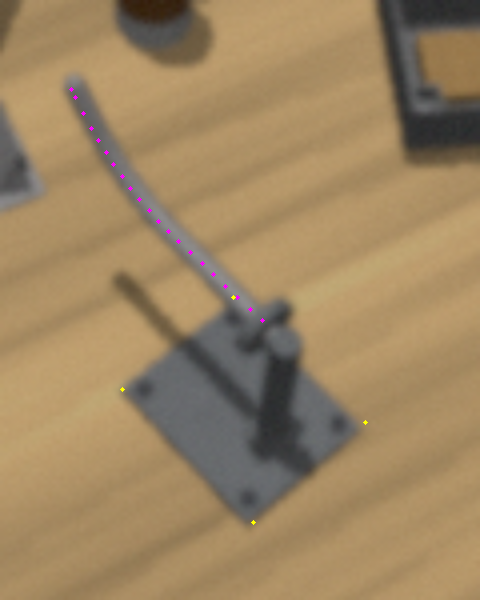

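```bash
python3 - <<'E'
from hold import *
from scipy.optimize import least_squares
np.set_printoptions(precision=4,suppress=True)
T=shot("top");S=shot("scene"); v0=np.load("hold0.npy")
tip=[-.169,0,.1763]; col=[-.02,0,.125]; pt=[0,0,.133]
def px(k,c,a,u): return [u[1]/k+a-.5,u[0]/k+c-.5]
t=lambda u:px(5,290,140,u); s=lambda u:px(4,280,150,u)
ob=[(T,PL[0],t((291,265))),(T,PL[3],t((131,306))),(T,PL[1],t((245,78))),(T,PL[2],t((88,113))),(T,tip,t((267,430))),(T,col,t((185,137))),
 (S,tip,s((74,86))),(S,pt,s((283,341))),(S,col,s((262,318)))]
q=proj(S,place(PL,*v0))
for u in((122,389),(252,522),(361,425)):
    w=np.array(s(u)); i=np.argmin(np.linalg.norm(q-w,axis=1)); ob.append((S,PL[i],list(w)))
def f(v,o=ob): return np.concatenate([proj(p,place(np.array([X]),*v[:3]))[0]-rc for p,X,rc in o])
for o in(ob,[k for k in ob if k[0] is T],[k for k in ob if k[0] is S]):
    r=least_squares(f,v0,args=(o,),loss="soft_l1"); print(r.x); print(f(r.x,o).reshape(-1,2).round(1).tolist())
r=least_squares(f,v0,loss="soft_l1"); np.save("hold.npy",r.x)
print(place(rod(),*r.x)[[0,8,12,-1]])
for p,n,(a,b,c,d) in((T,"t",(140,250,290,380)),(S,"s",(150,300,280,400))):
    im=cv2.cvtColor(p["frame"],cv2.COLOR_RGB2BGR); k=4 if n=="s" else 5
    crop=cv2.resize(im[a:b,c:d],None,fx=k,fy=k)
    for Q,cl in((rod(),(255,0,255)),(PL,(0,255,255))):
        for rc in proj(p,place(Q,*r.x)): cv2.circle(crop,(int((rc[1]+.5-c)*k),int((rc[0]+.5-a)*k)),2,cl,-1)
    cv2.imwrite("pics/hold2_%s.png"%n,crop)
E
python3 -c "
import cv2,numpy as np
a=cv2.imread('pics/hold2_t.png');b=cv2.imread('pics/hold2_s.png')
b=cv2.resize(b,None,fx=a.shape[0]/b.shape[0],fy=a.shape[0]/b.shape[0]);c=np.hstack([a,b]);c=c[:, :800] if c.shape[1]<=800 else cv2.resize(c,(800,int(c.shape[0]*800/c.shape[1])));cv2.imwrite('pics/hold2.png',c)"
```

```text
[ 0.6871 -0.0011  0.2207]
[[0.9, 0.7], [0.8, -0.3], [-1.1, -0.2], [-0.2, -1.4], [0.4, 0.2], [0.0, 0.4], [0.2, 0.1], [-0.1, 1.2], [0.8, -0.4], [-0.4, -0.2], [0.2, -0.7], [0.1, 0.7]]
[ 0.6876 -0.0014  0.2162]
[[0.8, 0.7], [0.5, -0.3], [-1.2, 0.0], [-0.5, -1.2], [0.3, -0.0], [-0.2, 0.5]]
[ 0.6867 -0.0009  0.2243]
[[0.2, -0.2], [-0.3, 1.2], [0.7, -0.4], [-0.4, -0.2], [0.0, -0.6], [-0.1, 0.6]]
[[ 0.6676 -0.0054  0.125 ]
 [ 0.5975 -0.0212  0.1253]
 [ 0.568  -0.0278  0.1334]
 [ 0.5222 -0.0381  0.1763]]
```

View pics/hold2.png

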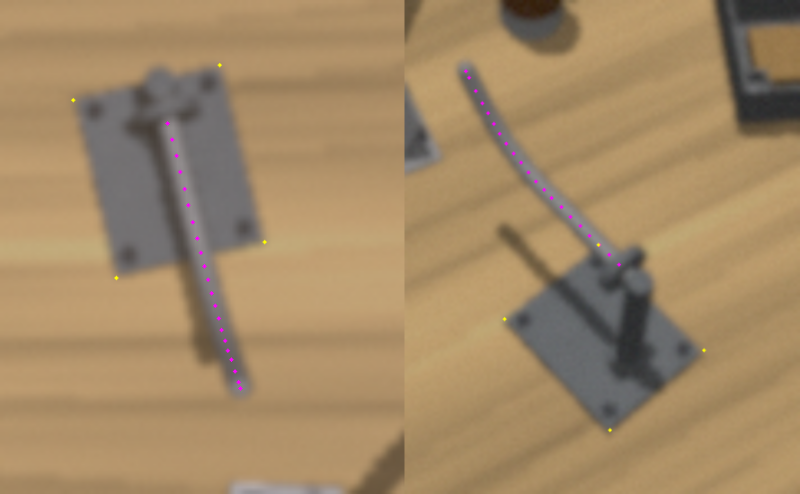

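```bash
cat > hp.py <<'E'
import sys; from h import *
# args: hx hy z (m) of pivot in holder frame ; tool delta
B=.025; v=np.load("hold.npy"); T=toolT(); hx,hy,z=[float(k) for k in sys.argv[1:4]]
c,s=np.cos(v[2]),np.sin(v[2])
piv=T[:3,3]-B*T[:3,2]
q=piv[:2]-v[:2]; print("pivot holder",np.round([1000*(q[0]*c+q[1]*s),1000*(-q[0]*s+q[1]*c),1000*piv[2]],1))
tgt=np.array([v[0]+hx*c-hy*s,v[1]+hx*s+hy*c,z]); 
d=T[:3,:3].T@(tgt-piv)*1000
h=np.degrees(np.arctan2(T[1,0],T[0,0])); Rh=np.array([[c,s,0],[-s,c,0],[0,0,1]])
print("tool d",d.round(1),"turn",round(h-np.degrees(v[2])-90,2),"zt in holder deg",np.degrees(Rh@T[:3,2]).round(1)[:2], "F",np.round(Rh@manip.get_state()["contact_force"],1),"w",round(manip.get_state()["width"]*1000,1),"t",round(manip.get_state()["clock"],2))
E
python3 -m inch '[[-1,0,0,-15,-6.8],[-1,0,0,-10,-6.8],[-1,0,0,-5,-6.8],[-1,0,0,0,-5]]' 30; python3 hp.py -.141 0 .240
```

```text
clock: 10.05
position: [0.4318, -0.2706, 0.2421]
ee_rot: [0.032, 0.621, 0.783, 0.004]
contact_force: [0.5, -0.5, -2.9]
width: 0.0557
pivot holder [-309.2 -206.   267.1]
tool d [205.5 169.1  25.4] turn 0.51 zt in holder deg [ 2.6 -2.6] F [ 0.4 -0.6 -2.9] w 55.7 t 10.05
```

```bash
python3 -m inch '[[-1,29,24,0,0.5],[-1,29,24,3,0],[-1,29,24,3,0],[-1,29,24,3,0],[-1,29,24,3,0],[-1,29,24,3,0],[-1,22,18,3,0],[-1,0,0,0,0]]'; python3 hp.py -.141 0 .228
```

```text
clock: 10.72
position: [0.5539, -0.0396, 0.2236]
ee_rot: [0.037, 0.627, 0.778, 0.004]
contact_force: [0.3, -0.4, -3.4]
width: 0.0556
pivot holder [-139.7   -7.2  248.5]
tool d [ 8.2 -2.4 20. ] turn -0.41 zt in holder deg [ 3. -3.] F [ 0.2 -0.4 -3.4] w 55.6 t 10.72
```

```bash
python3 -m inch '[[-1,9,-3,18,-0.4],[-1,1,-1,2,0]]'; python3 hp.py -.141 0 .220
python3 - <<'E'
from h import *
S=shot("scene");T=shot("top")
im=lambda p,a,b,c,d,k:cv2.resize(cv2.cvtColor(p["frame"],cv2.COLOR_RGB2BGR)[a:b,c:d],None,fx=k,fy=k)
cv2.imwrite("pics/a4.png",np.hstack([im(S,110,280,250,380,3),im(T,130,300,270,400,3)]))
E
```

```text
clock: 10.88
position: [0.5507, -0.0292, 0.203]
ee_rot: [0.038, 0.622, 0.782, 0.005]
contact_force: [-1.7, 1.3, -5.1]
width: 0.0556
pivot holder [-140.6    3.7  227.9]
tool d [-3.3 -0.8  8.1] turn 0.26 zt in holder deg [ 3.1 -3. ] F [-1.4  1.6 -5.1] w 55.6 t 10.88
```

View pics/a4.png

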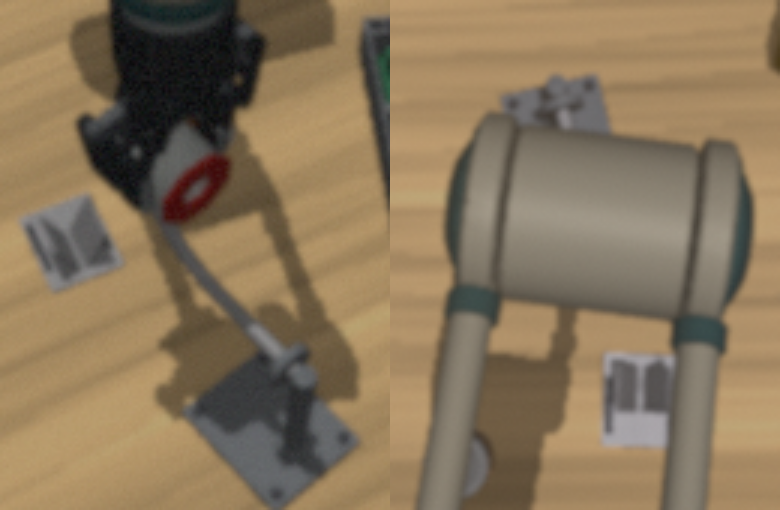

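```bash
python3 -m inch '[[-1,-3,-1,10,0],[-1,0,0,4,0]]'; python3 hp.py -.136 0 .210; python3 -m inch '[[-1,0,2,5,0],[-1,0,2,5,0]]'; python3 hp.py -.131 0 .203
```

```text
clock: 11.15
position: [0.555, -0.0373, 0.1938]
ee_rot: [0.043, 0.623, 0.781, 0.006]
contact_force: [-1.0, 0.2, -3.5]
width: 0.0553
pivot holder [-138.4   -5.   218.7]
tool d [5.5 1.9 8.5] turn 0.09 zt in holder deg [ 3.7 -3.4] F [-0.9  0.4 -3.5] w 55.3 t 11.15
clock: 11.32
position: [0.5614, -0.0387, 0.1862]
ee_rot: [0.046, 0.624, 0.78, 0.008]
contact_force: [0.9, -1.2, 8.9]
width: 0.0554
pivot holder [-132.6   -7.7  211.1]
tool d [8.2 1.  7.7] turn -0.13 zt in holder deg [ 4.  -3.5] F [ 0.7 -1.4  8.9] w 55.4 t 11.32
```

```bash
python3 -m inch '[[-1,5,0,5,0],[-1,5,1,5,0]]'; python3 hp.py -.128 0 .196; python3 -m inch '[[-1,1,2,6,0],[-1,1,2,6,0]]'; python3 hp.py -.127 0 .190
```

```text
clock: 11.48
position: [0.5676, -0.0361, 0.1816]
ee_rot: [0.056, 0.624, 0.779, 0.008]
contact_force: [-0.4, -5.0, 8.4]
width: 0.0557
pivot holder [-126.3   -6.1  206.4]
tool d [ 6.9 -2.6  9.8] turn -0.19 zt in holder deg [ 4.7 -4.4] F [-1.5 -4.8  8.4] w 55.7 t 11.48
clock: 11.65
position: [0.5766, -0.0356, 0.1743]
ee_rot: [0.061, 0.625, 0.778, 0.011]
contact_force: [0.3, 0.8, -1.0]
width: 0.0557
pivot holder [-117.6   -7.5  199.1]
tool d [  8.1 -10.2   7.6] turn -0.37 zt in holder deg [ 5.3 -4.7] F [ 0.5  0.7 -1. ] w 55.7 t 11.65
```

```bash
python3 - <<'E'
from h import *
S=shot("scene");W=shot("wrist")
im=lambda p,a,b,c,d,k:cv2.resize(cv2.cvtColor(p["frame"],cv2.COLOR_RGB2BGR)[a:b,c:d],None,fx=k,fy=k)
cv2.imwrite("pics/a5.png",np.hstack([im(S,110,280,250,360,3),im(W,100,400,110,530,1.7)[:510]]))
E
```

```text
(no output)
```

View pics/a5.png

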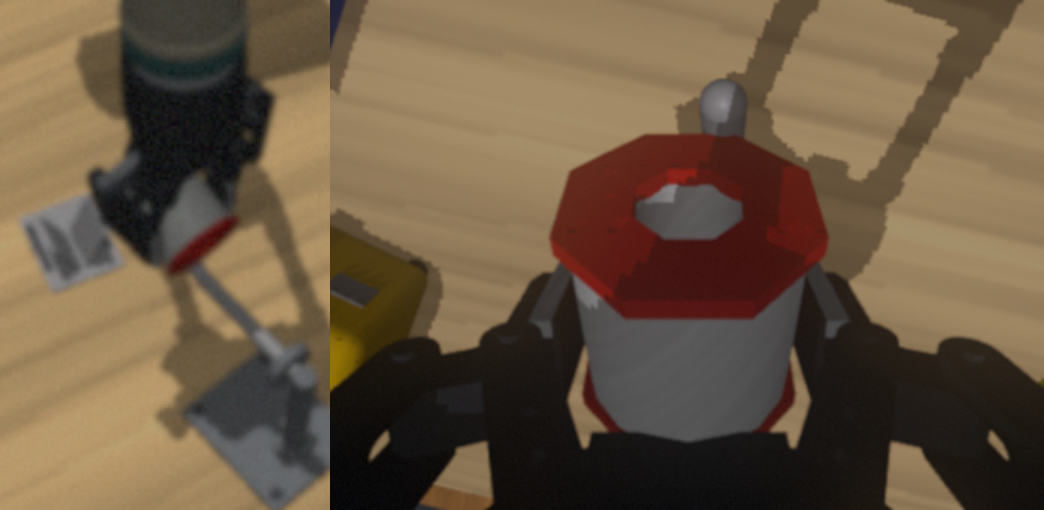

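```bash
python3 hp.py -.138 0 .215; python3 -m inch '[[-1,1,-8,-14,-0.4],[-1,5,-14,-2,0],[-1,4,-4,2,0]]'; python3 hp.py -.136 0 .205
```

```text
pivot holder [-116.9   -7.2  197.9]
tool d [  5.7 -19.4 -19.5] turn -0.36 zt in holder deg [ 5.3 -4.6] F [ 5.3 -0.3 -1.2] w 55.4 t 11.75
clock: 12.0
position: [0.549, -0.0321, 0.1842]
ee_rot: [0.061, 0.622, 0.78, 0.01]
contact_force: [-3.4, 0.3, 13.4]
width: 0.0557
pivot holder [-143.8    2.   209. ]
tool d [-1.6  7.4  4.9] turn 0.01 zt in holder deg [ 5.3 -4.7] F [-3.2  1.  13.4] w 55.7 t 12.0
```

```bash
python3 -m inch '[[-1,0,7,0,0],[-1,1,-1,6,0],[-1,1,0,6,0]]'; python3 hp.py -.130 0 .195
```

```text
clock: 12.25
position: [0.5591, -0.0297, 0.178]
ee_rot: [0.066, 0.622, 0.78, 0.014]
contact_force: [-1.7, 2.4, 13.6]
width: 0.0554
pivot holder [-133.7    2.2  202.7]
tool d [-1.6  2.9  8.2] turn -0.09 zt in holder deg [ 5.9 -4.9] F [-1.1  2.7 13.6] w 55.4 t 12.25
```

```bash
python3 -m inch '[[-1,-0.5,0,9,0],[-1,0,0,8,0]]'; python3 hp.py -.127 0 .190;python3 -m inch '[[-1,0.5,1,9,0],[-1,1,1,8,0]]'; python3 hp.py -.127 0 .190
```

```text
clock: 12.42
position: [0.5678, -0.0296, 0.1673]
ee_rot: [0.071, 0.623, 0.779, 0.02]
contact_force: [1.7, 2.4, 13.5]
width: 0.0552
pivot holder [-125.7    0.4  192. ]
tool d [-0.3 -1.6  1.8] turn -0.23 zt in holder deg [ 6.9 -5. ] F [ 2.2  2.  13.5] w 55.2 t 12.42
clock: 12.58
position: [0.5793, -0.0286, 0.1561]
ee_rot: [0.078, 0.623, 0.778, 0.025]
contact_force: [2.5, 1.7, 2.8]
width: 0.0557
pivot holder [-114.6   -1.   180.7]
tool d [  0.1 -11.  -10.9] turn -0.33 zt in holder deg [ 7.8 -5.2] F [2.8 1.1 2.8] w 55.7 t 12.58
```

```bash
cat > view.py <<'E'
import sys; from h import *
S=shot("scene");W=shot("wrist")
im=lambda p,a,b,c,d,k:cv2.resize(cv2.cvtColor(p["frame"],cv2.COLOR_RGB2BGR)[a:b,c:d],None,fx=k,fy=k)
cv2.imwrite("pics/%s.png"%sys.argv[1],np.hstack([im(S,110,280,260,360,2.4)[:408],im(W,100,400,120,520,1.36)[:408]]))
E
python3 view.py a6
```

```text
(no output)
```

View pics/a6.png

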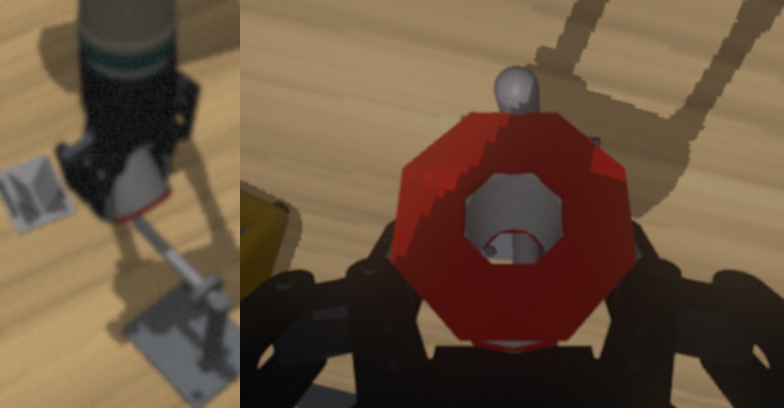

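```bash
cat > pnp.py <<'E'
from h import *
np.set_printoptions(precision=4,suppress=True)
def pose(pts,W,T):  # pts in raw px (col,row), octagon trailing face, order starting top-left going clockwise in image
    K=np.array(W["K"]); n=[]
    for c,r in pts:
        o,v=ray(dict(K=W["K"],k1=W["k1"],C=np.eye(4)),[r,c]); n.append(v[:2])
    R0=.028/np.cos(np.pi/8); ang=np.radians(-112.5+45*np.arange(8)) # image x right,y down
    obj=np.array([[R0*np.cos(a),R0*np.sin(a),0] for a in ang])
    ok,rv,tv=cv2.solvePnP(obj,np.array(n),np.eye(3),None)
    pr,_=cv2.projectPoints(obj,rv,tv,np.eye(3),None); print("resid px",(pr[:,0]-np.array(n)).std()*K[0,0])
    Rm=cv2.Rodrigues(rv)[0]; 
    v=np.load("hold.npy"); c,s=np.cos(v[2]),np.sin(v[2]); Rh=np.array([[c,s,0],[-s,c,0],[0,0,1]])
    ax=Rh@W["C"][:3,:3]@Rm[:,2]; face=W["C"]@np.r_[tv.ravel(),1]; f=Rh@(face[:3]-np.r_[v[:2],0])
    print("axis in holder",ax,"pitch down",np.degrees(np.arctan2(-ax[2],ax[0])),"yaw",np.degrees(np.arctan2(ax[1],ax[0])))
    print("trailing face mm",f*1000,"centre",(f+.03*ax)*1000,"lead",(f+.06*ax)*1000)
    axt=np.linalg.inv(T[:3,:3])@W["C"][:3,:3]@Rm[:,2]; ct=np.linalg.inv(T)@np.r_[face[:3]+.03*(W["C"][:3,:3]@Rm[:,2]),1]
    print("tool frame: axis",axt,"centre mm",ct[:3]*1000)
    return ax,f
E
cat > p6.py <<'E'
from pnp import *
T=toolT();W=shot("wrist")
v=[(470,112),(557,112),(626,170),(636,262),(570,343),(459,341),(390,260),(403,168)]
pose([((x-240)/1.36+120-.5*0,y/1.36+100) for x,y in v],W,T)
E
python3 p6.py
```

```text
resid px 0.6016220041162252
axis in holder [ 0.7873 -0.0784 -0.6115] pitch down 37.83638553603044 yaw -5.685112417159802
trailing face mm [-143.0691    2.3596  197.4481] centre [-119.449     0.0082  179.1024] lead [-95.8289  -2.3432 160.7568]
tool frame: axis [-0.0182  0.6948  0.719 ] centre mm [  1.0292  -5.9509 -25.6854]
```

```bash
python3 hp.py -.136 0 .207; python3 -m inch '[[-1,-1,-3,-14,-2],[-1,0,-10,-13,-2],[-1,2,-10,-2,0]]'; python3 hp.py -.134 0 .198
```

```text
pivot holder [-113.5   -1.   179.4]
tool d [ -1.6 -18.5 -30.5] turn -0.33 zt in holder deg [ 7.9 -5.2] F [ 9.1  0.7 -1.7] w 55.7 t 12.73
clock: 12.98
position: [0.5554, -0.0316, 0.177]
ee_rot: [0.078, 0.594, 0.801, 0.023]
contact_force: [-0.1, -0.7, -4.1]
width: 0.0554
pivot holder [-138.5    1.2  201.7]
tool d [-1.1  3.9  4.3] turn 3.86 zt in holder deg [ 7.8 -5. ] F [-0.3 -0.7 -4.1] w 55.4 t 12.98
```

```bash
python3 -m inch '[[-1,0,3,7,0],[-1,0.5,-1,8,0],[-1,0.5,-1,7,0]]'; python3 hp.py -.131 0 .190
```

```text
clock: 13.23
position: [0.5699, -0.0303, 0.1642]
ee_rot: [0.089, 0.596, 0.798, 0.033]
contact_force: [3.0, 3.6, 14.4]
width: 0.0552
pivot holder [-124.9   -0.6  188.7]
tool d [ 0.8 -5.8 -2.3] turn 3.38 zt in holder deg [ 9.5 -5.3] F [ 3.7  2.8 14.4] w 55.2 t 13.23
```

```bash
sed -i 's/^B=.025;/B=np.array([.001,-.006,-.0257]);/; s/piv=T\[:3,3\]-B\*T\[:3,2\]/piv=T[:3,3]+T[:3,:3]@B/; s/pivot holder/centre holder/' hp.py; python3 hp.py -.160 0 .245
python3 -m inch '[[-1,0,-4,-28,0],[-1,0,-20,-28,0],[-1,0,-30,-6,0],[-1,0,-10,2,0]]'; python3 hp.py -.203 0 .216; python3 view.py a7
```

```text
centre holder [-131.     0.   188.3]
tool d [ -4.2 -19.6 -60.4] turn 3.38 zt in holder deg [ 9.5 -5.3] F [ 3.7  2.8 14.4] w 55.2 t 13.23
clock: 13.57
position: [0.4984, -0.0447, 0.21]
ee_rot: [0.087, 0.597, 0.797, 0.033]
contact_force: [-1.6, -0.4, -3.8]
width: 0.0553
centre holder [-203.8    1.6  234.2]
tool d [ 0.2 -2.2 18.1] turn 3.27 zt in holder deg [ 9.3 -5.1] F [-1.7 -0.  -3.8] w 55.3 t 13.57
```

View pics/a7.png

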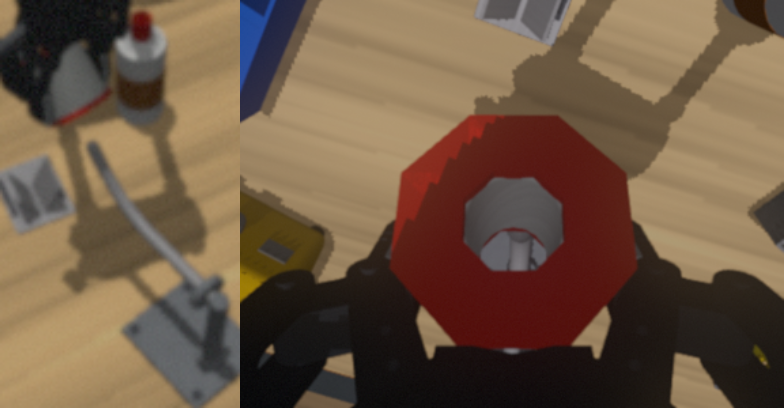

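```bash
cat > p7.py <<'E'
from pnp import *
T=toolT();W=shot("wrist")
v=[(471,115),(559,116),(627,175),(637,265),(572,346),(459,346),(389,265),(402,173)]
pose([((x-240)/1.36+120,y/1.36+100) for x,y in v],W,T)
# model check: rod tip projected
from hold import *
h=np.load("hold.npy"); q=proj(W,place(rod(),*h)); print("tip px in view",(q[-1,1]-120)*1.36+240,(q[-1,0]-100)*1.36)
E
python3 p7.py
```

```text
resid px 0.7737352539963918
axis in holder [ 0.8142 -0.038  -0.5793] pitch down 35.42941900342288 yaw -2.6744160683053835
trailing face mm [-226.0841    2.7028  251.8966] centre [-201.6569    1.5618  234.5182] lead [-177.2297    0.4208  217.1398]
tool frame: axis [-0.0256  0.7084  0.7054] centre mm [  0.9457  -4.8868 -26.8235]
tip px in view 517.5488281224269 221.71739239285094
```

```bash
python3 - <<'E'
from hold import *
W=shot("wrist"); h=np.load("hold.npy")
im=cv2.cvtColor(W["frame"],cv2.COLOR_RGB2BGR)
a,b,c,d,k=170,320,260,410,5
crop=cv2.resize(im[a:b,c:d],None,fx=k,fy=k,interpolation=cv2.INTER_CUBIC)[:600]
for rc in proj(W,place(rod(),*h)): cv2.circle(crop,(int((rc[1]+.5-c)*k),int((rc[0]+.5-a)*k)),2,(255,0,255),-1)
cv2.imwrite("pics/a7b.png",crop)
E
```

```text
(no output)
```

View pics/a7b.png

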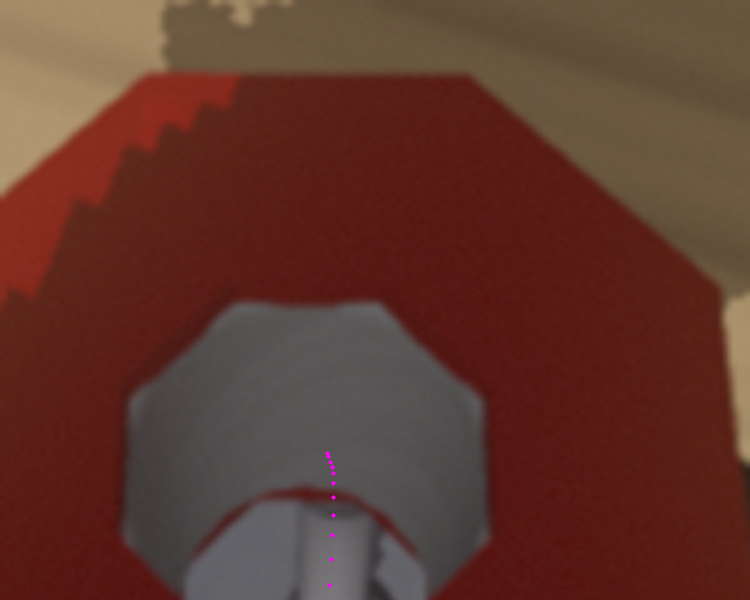

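```bash
cat > ax.py <<'E'
from hold import *
np.set_printoptions(precision=4,suppress=True)
def axis(W,T,t,l,w):  # t,l: (col,row) of trailing / leading bore centre raw px, w: trailing bore width px (24 mm)
    I=dict(K=W["K"],k1=W["k1"],C=np.eye(4)); f=W["K"][0][0]
    rt=ray(I,[t[1],t[0]])[1]; rl=ray(I,[l[1],l[0]])[1]
    A=rt*f*.024/w
    # choose depth of l so distance 60mm
    a=rl@rl;b=-2*rl@A;c=A@A-.06**2; z=(-b+np.sqrt(b*b-4*a*c))/2/a; B=rl*z
    C=W["C"]; v=np.load("hold.npy"); c_,s_=np.cos(v[2]),np.sin(v[2]); Rh=np.array([[c_,s_,0],[-s_,c_,0],[0,0,1]])
    g=lambda X:Rh@(C[:3,:3]@X+C[:3,3]-np.r_[v[:2],0])
    A_,B_=g(A),g(B); ax=(B_-A_)/.06
    print("trail",A_*1000,"lead",B_*1000,"centre",(A_+B_)*500,"pitch",np.degrees(np.arctan2(-ax[2],ax[0])),"yaw",np.degrees(np.arctan2(ax[1],ax[0])))
    ct=np.linalg.inv(T)@np.r_[C[:3,:3]@((A+B)/2)+C[:3,3],1]; print("centre tool",ct[:3]*1000)
    e=np.array([-.169,0,.1763])-B_; al=e@ax; print("tip rel to lead mouth: along",al*1000,"perp",(e-al*ax)*1000)
E
cat > p8.py <<'E'
from ax import *
T=toolT();W=shot("wrist")
for w in (70,73): axis(W,T,(321.4,264.4),(321.4,291.2),w)
E
python3 p8.py
```

```text
trail [-217.7818    1.6802  247.6275] lead [-171.8678    0.5151  209.0198] centre [-194.8248    1.0976  228.3237] pitch 40.05942738357054 yaw -1.4536564413729824
centre tool [  1.564   -1.9721 -19.4863]
tip rel to lead mouth: along 23.25848820019811 perp [-14.9303  -0.0634 -17.7539]
trail [-220.5207    1.8827  251.2801] lead [-174.8451    0.6762  212.392 ] centre [-197.6829    1.2794  231.8361] pitch 40.41102739985181 yaw -1.513047951810281
centre tool [  1.5527  -4.2117 -23.4261]
tip rel to lead mouth: along 27.855772153516348 perp [-15.3603  -0.1161 -18.0377]
```

```bash
sed -i 's/B=np.array(\[[^]]*\])/B=np.array([.0015,-.0042,-.0234])/' hp.py; python3 hp.py -.1965 0 .2025
```

```text
centre holder [-197.1    1.1  232. ]
tool d [ 1.8 -4.2 29.1] turn 3.27 zt in holder deg [ 9.5 -5.2] F [-0.3 -0.9 -3.1] w 55.6 t 13.82
```

```bash
python3 -m inch '[[-1,1,-2,14,0],[-1,1,-3,15,0],[-1,1,-1,2,0]]'; python3 hp.py -.1965 0 .2025; python3 view.py a8; python3 - <<'E'
from hold import *
W=shot("wrist"); h=np.load("hold.npy")
im=cv2.cvtColor(W["frame"],cv2.COLOR_RGB2BGR)
a,b,c,d,k=220,340,260,410,5
crop=cv2.resize(im[a:b,c:d],None,fx=k,fy=k,interpolation=cv2.INTER_CUBIC)[:600]
for rc in proj(W,place(rod(),*h)): cv2.circle(crop,(int((rc[1]+.5-c)*k),int((rc[0]+.5-a)*k)),2,(255,0,255),-1)
cv2.imwrite("pics/a8b.png",crop)
E
```

```text
clock: 14.07
position: [0.5067, -0.0449, 0.177]
ee_rot: [0.09, 0.596, 0.797, 0.035]
contact_force: [-0.9, -0.3, -3.1]
width: 0.0556
centre holder [-193.8   -0.   199.1]
tool d [-0.2 -2.1 -3.8] turn 3.25 zt in holder deg [ 9.7 -5.2] F [-1.  -0.1 -3.1] w 55.6 t 14.07
```

View pics/a8.png

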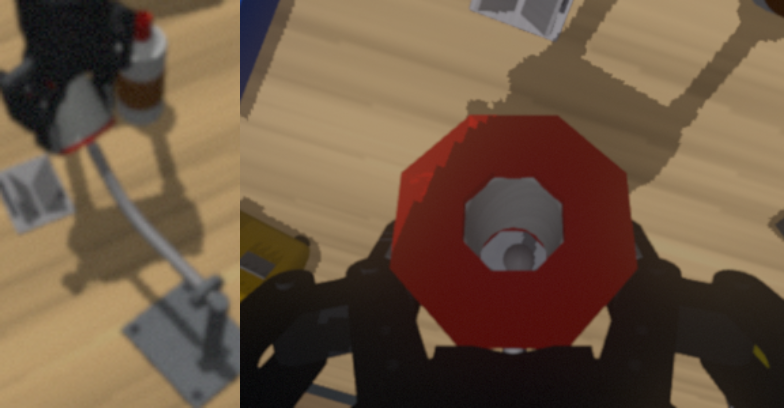

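View pics/a8b.png

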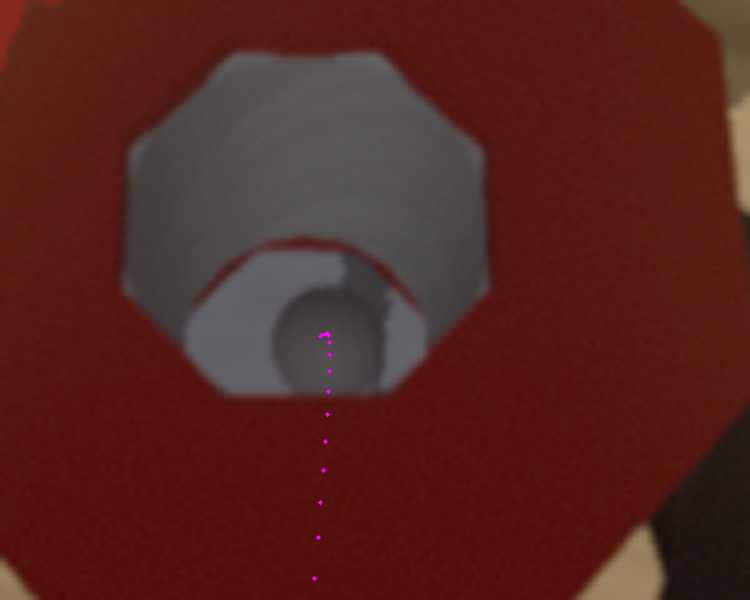

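```bash
python3 -m inch '[[-1,1,5.5,9,0],[-1,0.5,5,9,0],[-1,0.5,5,9,0]]' 30; python3 hp.py -.169 0 .1763
```

```text
clock: 14.47
position: [0.5297, -0.0401, 0.1568]
ee_rot: [0.094, 0.596, 0.797, 0.037]
contact_force: [-1.0, -0.7, -3.8]
width: 0.0556
centre holder [-170.4   -0.2  178.8]
tool d [0.4 1.  2.7] turn 3.21 zt in holder deg [10.1 -5.4] F [-1.2 -0.4 -3.8] w 55.6 t 14.47
```

```bash
python3 -m inch '[[-1,0.5,5.5,11,0],[-1,0.5,5.5,11,0]]'; python3 hp.py -.1475 0 .1511;  python3 view.py a9
```

```text
clock: 14.63
position: [0.5467, -0.0367, 0.1357]
ee_rot: [0.095, 0.596, 0.796, 0.037]
contact_force: [-0.1, -0.3, -2.4]
width: 0.0551
centre holder [-153.2   -0.6  157.8]
tool d [1.  4.5 7.5] turn 3.2 zt in holder deg [10.3 -5.4] F [-0.2 -0.3 -2.4] w 55.1 t 14.63
```

View pics/a9.png

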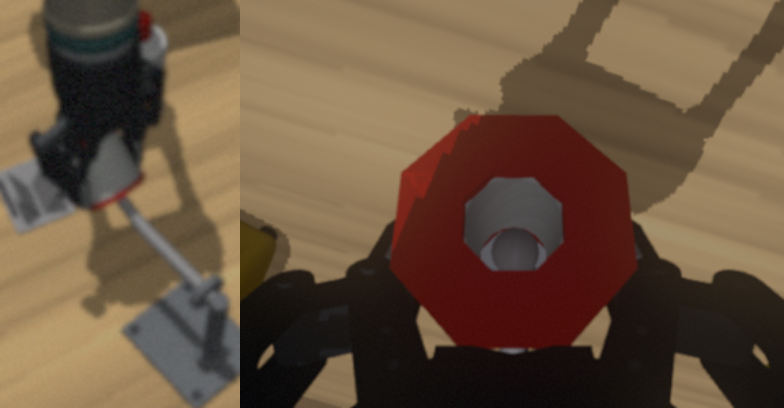

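```bash
python3 -m inch '[[-1,0.5,6,-5,0],[-1,0.5,6,-5,0]]'; python3 hp.py -.1475 0 .1511; python3 -m inch '[[-1,0.5,5,-6,0],[-1,0.5,5,-6,0]]'; python3 hp.py -.1475 0 .1511
```

```text
clock: 14.9
position: [0.5473, -0.0328, 0.1396]
ee_rot: [0.085, 0.596, 0.798, 0.029]
contact_force: [-5.2, -13.7, -31.3]
width: 0.0552
centre holder [-151.1    2.9  161.8]
tool d [-2.   1.8 11.4] turn 3.47 zt in holder deg [ 8.8 -5.2] F [ -8.1 -12.3 -31.3] w 55.2 t 14.9
clock: 15.07
position: [0.5424, -0.032, 0.143]
ee_rot: [0.074, 0.595, 0.8, 0.016]
contact_force: [-0.2, -13.5, -26.5]
width: 0.0554
centre holder [-155.     4.8  165.5]
tool d [-3.8  5.4 15.6] turn 3.79 zt in holder deg [ 7.  -5.2] F [ -3.1 -13.1 -26.5] w 55.4 t 15.07
```

```bash
python3 -m inch '[[-1,-1.5,6,-5,0],[-1,-1.5,6,-4,0],[-1,-1,6,-4,0]]' 40; python3 hp.py -.1475 0 .1511; python3 -m inch '[[-1,-0.5,6,-5,0],[-1,-0.5,6,-5,0]]'; python3 hp.py -.1475 0 .1511; python3 view.py b1
```

```text
clock: 15.32
position: [0.5407, -0.0326, 0.1448]
ee_rot: [0.056, 0.595, 0.802, 0.0]
contact_force: [-3.0, -6.8, -21.8]
width: 0.0556
centre holder [-155.8    4.4  167.6]
tool d [-3.4  6.8 17.4] turn 4.06 zt in holder deg [ 4.2 -4.9] F [ -4.4  -6.  -21.8] w 55.6 t 15.32
clock: 15.48
position: [0.5391, -0.0329, 0.1463]
ee_rot: [0.045, 0.594, 0.803, -0.012]
contact_force: [-4.6, -9.7, -23.0]
width: 0.0553
centre holder [-156.6    4.5  169.3]
tool d [-3.5  8.1 18.9] turn 4.27 zt in holder deg [ 2.3 -4.8] F [ -6.6  -8.5 -23. ] w 55.3 t 15.48
```

View pics/b1.png

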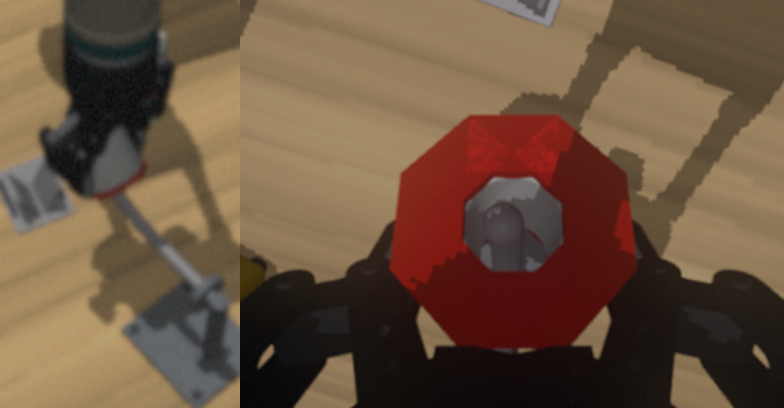

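```bash
python3 -m inch '[[-1,-1.5,8,-4,0],[-1,-1.5,8,-4,0],[-1,-1.5,8,-3,0]]'; python3 hp.py -.1475 0 .1511
```

```text
clock: 15.83
position: [0.5384, -0.0331, 0.1465]
ee_rot: [0.023, 0.594, 0.804, -0.032]
contact_force: [-12.7, -4.9, -7.8]
width: 0.0553
centre holder [-156.     4.3  169.8]
tool d [-3.5  8.6 18.9] turn 4.47 zt in holder deg [-1.1 -4.4] F [-13.4  -2.1  -7.8] w 55.3 t 15.83
```

```bash
python3 -m inch '[[-1,-2,7,11,0.5],[-1,-1,7,11,0.5]]' 30; python3 hp.py -.128 0 .1395; python3 -m inch '[[-1,-1,8,8,0.5],[-1,0,8,6,0.5]]'; python3 hp.py -.113 0 .133;  python3 view.py b2
```

```text
clock: 16.0
position: [0.5521, -0.0342, 0.1252]
ee_rot: [0.023, 0.602, 0.798, -0.033]
contact_force: [0.4, 0.3, -0.4]
width: 0.0554
centre holder [-142.8    0.3  148.6]
tool d [-0.5 15.   8.7] turn 3.37 zt in holder deg [-1.2 -4.4] F [ 0.5  0.2 -0.4] w 55.4 t 16.0
clock: 16.17
position: [0.57, -0.0319, 0.1155]
ee_rot: [0.025, 0.609, 0.792, -0.032]
contact_force: [-15.4, -2.0, 17.5]
width: 0.0557
centre holder [-124.8   -1.3  138.8]
tool d [ 1.3 12.   5.5] turn 2.23 zt in holder deg [-0.9 -4.6] F [-15.4   1.5  17.5] w 55.7 t 16.17
```

View pics/b2.png

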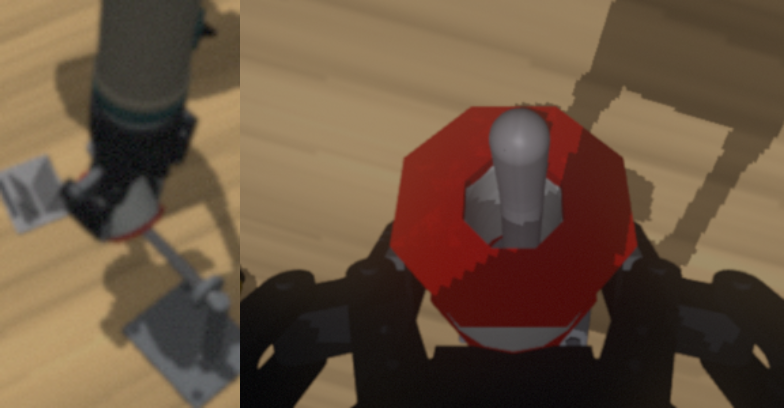

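```bash
python3 -m inch '[[-1,0.5,7,4,0.5],[-1,0.5,7,3,0.5]]'; python3 hp.py -.100 0 .129; python3 -m inch '[[-1,0.5,8,3,0.5],[-1,0.5,8,2,0.5]]'; python3 hp.py -.09 0 .127
```

```text
clock: 16.43
position: [0.5801, -0.029, 0.1106]
ee_rot: [0.024, 0.616, 0.786, -0.035]
contact_force: [-13.7, -4.2, 12.2]
width: 0.0555
centre holder [-114.2   -0.5  133.9]
tool d [ 0.6 14.4  4.5] turn 1.26 zt in holder deg [-1.3 -4.7] F [-14.3  -1.1  12.2] w 55.5 t 16.43
clock: 16.6
position: [0.5869, -0.0267, 0.1081]
ee_rot: [0.019, 0.623, 0.781, -0.042]
contact_force: [-14.6, -3.9, 7.6]
width: 0.0552
centre holder [-106.6    0.3  131.4]
tool d [-0.  16.8  3.7] turn 0.28 zt in holder deg [-2.4 -4.8] F [-15.1  -0.6   7.6] w 55.2 t 16.6
```

```bash
python3 -m inch '[[-1,0,10,2,0],[-1,0,10,2,0],[-1,0,10,1,0]]'; python3 hp.py -.09 0 .127; python3 view.py b3
```

```text
clock: 16.85
position: [0.6012, -0.0231, 0.1045]
ee_rot: [0.009, 0.623, 0.78, -0.055]
contact_force: [-13.1, -3.6, 5.1]
width: 0.056
centre holder [-91.1   0.7 128. ]
tool d [-0.6  1.1  1. ] turn 0.31 zt in holder deg [-4.2 -4.8] F [-13.6  -0.7   5.1] w 56.0 t 16.85
```

View pics/b3.png

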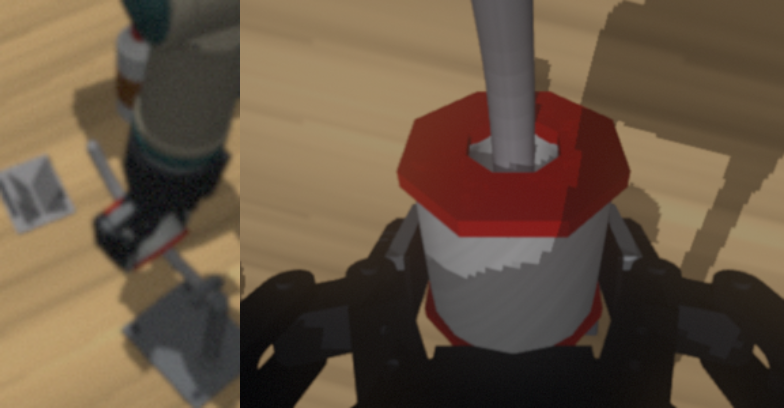

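```bash
python3 -m inch '[[-1,-0.5,11,0,0.3],[-1,0,11,0,0],[-1,0,11,0,0]]'; python3 hp.py -.05 0 .125; python3 -m inch '[[-1,0,8,0,0],[-1,0,6,0,0]]';  python3 hp.py -.05 0 .125; python3 view.py b4
```

```text
clock: 17.2
position: [0.6255, -0.0173, 0.1017]
ee_rot: [0.003, 0.625, 0.778, -0.061]
contact_force: [-10.5, -1.2, 4.5]
width: 0.0557
centre holder [-65.7   1.1 125.2]
tool d [-1.  15.6 -1.1] turn -0.02 zt in holder deg [-5.2 -4.6] F [-10.5   1.1   4.5] w 55.7 t 17.2
clock: 17.37
position: [0.6348, -0.015, 0.1012]
ee_rot: [-0.0, 0.625, 0.777, -0.066]
contact_force: [-8.9, -1.6, 3.7]
width: 0.0551
centre holder [-55.8   1.2 124.7]
tool d [-1.3  5.8 -0.8] turn -0.03 zt in holder deg [-5.9 -4.6] F [-9.1  0.4  3.7] w 55.1 t 17.37
```

View pics/b4.png

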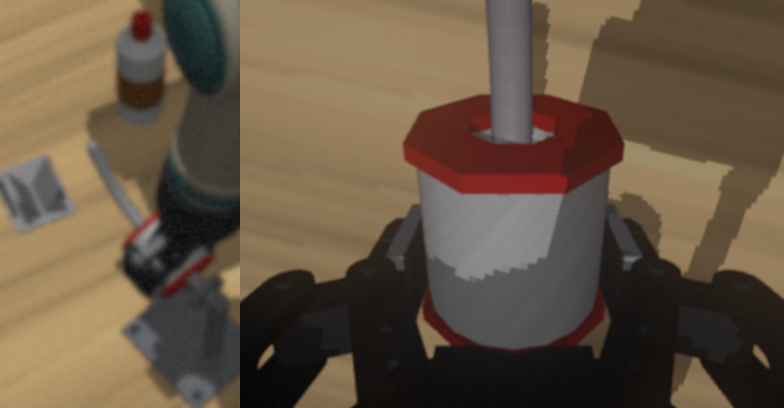

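```bash
python3 -m inch '[[-1,0,6,0,0],[-1,0,5,0,0]]'; python3 hp.py -.05 0 .125; python3 -m inch '[[-1,0,5,0,0],[-1,0,5,0,0]]';  python3 hp.py -.05 0 .125
```

```text
clock: 17.63
position: [0.6448, -0.0125, 0.101]
ee_rot: [-0.001, 0.626, 0.777, -0.066]
contact_force: [-8.2, -1.0, 3.8]
width: 0.0553
centre holder [-45.5   1.5 124.5]
tool d [-1.5 -4.5  0.1] turn -0.06 zt in holder deg [-6.  -4.6] F [-8.2  0.8  3.8] w 55.3 t 17.63
clock: 17.8
position: [0.6471, -0.012, 0.1006]
ee_rot: [-0.006, 0.626, 0.777, -0.073]
contact_force: [-15.1, -4.0, 4.4]
width: 0.0555
centre holder [-42.7   1.5 124.2]
tool d [-1.6 -7.3  0.2] turn -0.06 zt in holder deg [-7.  -4.6] F [-15.6  -0.6   4.4] w 55.5 t 17.8
```

```bash
python3 -m inch '[[-1,0,6,0,0],[-1,0,6,0,0]]'; python3 hp.py -.05 0 .125; python3 - <<'E'
from h import *
S=shot("scene");T=shot("top");W=shot("wrist")
im=lambda p,a,b,c,d,k:cv2.resize(cv2.cvtColor(p["frame"],cv2.COLOR_RGB2BGR)[a:b,c:d],None,fx=k,fy=k)
cv2.imwrite("pics/b5.png",np.hstack([im(S,180,300,290,380,4.5)[:520],im(T,140,270,290,380,4)[:520]]))
E
```

```text
clock: 17.97
position: [0.6472, -0.012, 0.1002]
ee_rot: [-0.015, 0.625, 0.776, -0.083]
contact_force: [-15.3, -2.6, 7.6]
width: 0.0553
centre holder [-42.    1.4 123.8]
tool d [-1.6 -8.1  0.1] turn -0.06 zt in holder deg [-8.5 -4.6] F [-15.5   0.8   7.6] w 55.3 t 17.97
```

View pics/b5.png

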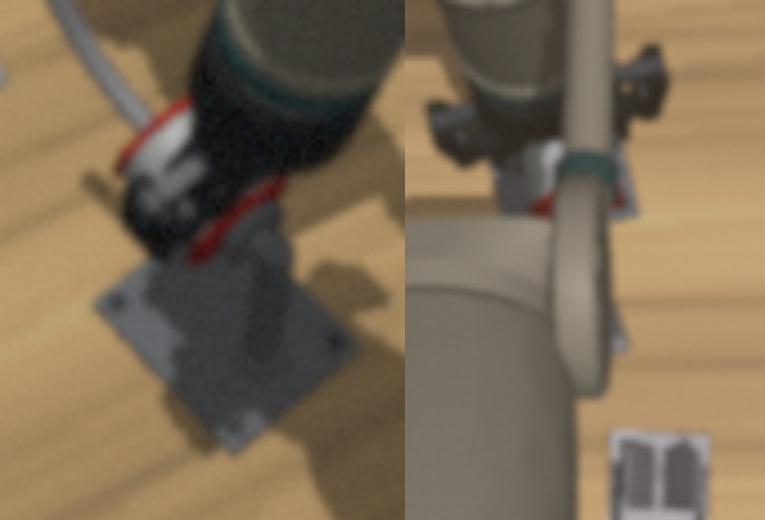

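```bash
python3 -m inch '[[-1,0,2,4,0],[-1,0,2,4,0]]'; python3 hp.py -.042 0 .119; python3 -m inch '[[1,0,0,0,0],[1,0,0,0,0],[1,0,0,0,0],[1,0,0,0,0]]'; python3 hp.py -.042 0 .209;python3 view.py b6
```

```text
clock: 18.28
position: [0.6482, -0.012, 0.0987]
ee_rot: [-0.015, 0.626, 0.775, -0.084]
contact_force: [-11.2, 1.5, 22.8]
width: 0.0553
centre holder [-41.    1.3 122.3]
tool d [-1.  -0.5  3.5] turn -0.14 zt in holder deg [-8.6 -4.6] F [-10.6   3.9  22.8] w 55.3 t 18.28
clock: 18.62
position: [0.6542, -0.0113, 0.1025]
ee_rot: [-0.009, 0.627, 0.775, -0.079]
contact_force: [0.7, 0.1, 0.8]
width: 0.0856
centre holder [-35.3   0.7 126. ]
tool d [ -7.8 -17.7 -80.9] turn -0.2 zt in holder deg [-7.7 -4.8] F [ 0.7 -0.1  0.8] w 85.6 t 18.62
```

View pics/b6.png

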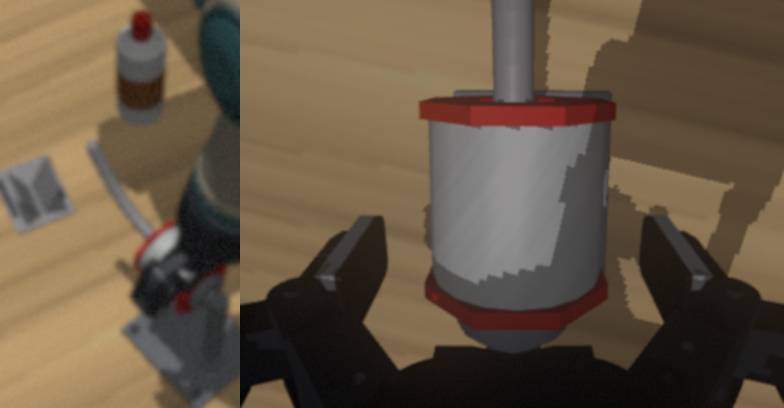

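```bash
python3 -m inch '[[1,-2,-5,-25,0],[1,-3,-6,-30,0],[1,-3,-6,-35,0],[1,-3,-6,-35,0]]'; python3 hp.py -.042 0 .28; python3 view.py b7; python3 go.py .486 -.3087 .25 161.3
```

```text
clock: 19.05
position: [0.6439, -0.0122, 0.2214]
ee_rot: [-0.019, 0.626, 0.775, -0.086]
contact_force: [1.5, -0.8, 0.9]
width: 0.0855
centre holder [-45.    1.9 245. ]
tool d [ -4.6  -2.4 -34.8] turn -0.09 zt in holder deg [-9.  -4.4] F [ 1.2 -1.1  0.9] w 85.5 t 19.05
tool d mm [-255.  -219.8   30.4] len 338.0 heading 102.49 turn -58.81 tilt [-7.   -6.35]
```

View pics/b7.png

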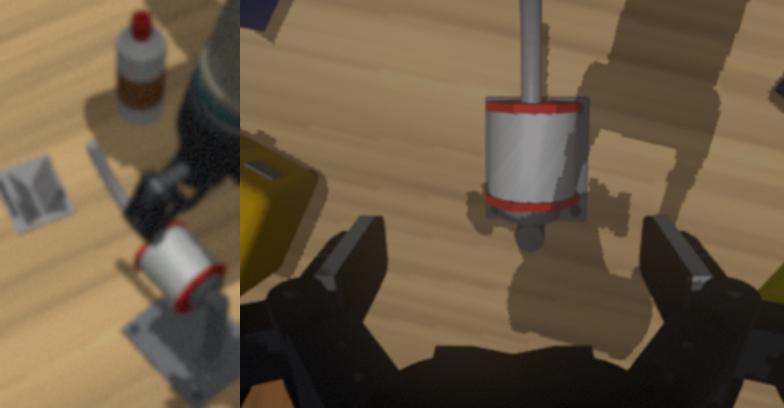

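```bash
python3 -m inch '[[1,0,0,0,7.1],[1,0,0,0,7.1],[1,0,0,0,7.1],[1,0,0,0,7.1],[1,0,0,0,7.1],[1,0,0,0,7.1],[1,0,0,0,7.1],[1,0,0,0,7.1],[1,0,0,0,7.1],[1,0,0,0,7.1],[1,0,0,0,7.1],[1,0,0,0,7.1],[1,0,0,0,7.1],[1,0,0,0,7.1],[1,0,0,0,7.1],[1,0,0,0,7.1],[1,0,0,0,7.1]]'; python3 go.py .486 -.3087 .22 -18.7
```

```text
clock: 20.57
position: [0.6497, -0.0123, 0.2134]
ee_rot: [0.065, 0.982, -0.172, -0.054]
contact_force: [-0.4, -0.2, -1.1]
width: 0.0851
tool d mm [-51.6 331.4  46.7] len 338.7 heading -20.21 turn -1.51 tilt [-7.35 -6.23]
```

```bash
python3 -m inch '[[1,-5,36,4,-1.5],[1,-6,37,4,0],[1,-6,37,4,0],[1,-6,37,4,0],[1,-6,37,4,0],[1,-6,37,4,0],[1,-6,37,4,0],[1,-6,37,4,0],[1,-6,33,4,0],[1,0,0,0,0]]'; python3 go.py .486 -.3087 .22 -18.7
python3 - <<'E'
from fit import *
np.set_printoptions(precision=4,suppress=True)
W=shot("wrist"); T=shot("top")
X=place(TRAY,.4862,-.3087,-.327); X=X[X[:,2]>.05]
save(W,"c1.png",list(proj(W,X))+list(proj(W,np.array([[.4862,-.3087,.053]]))))
for p,n in((T,"T"),(W,"W")):
    r=regions_of(p,"blue_tray")
    if r:
        print(n,r[0]["bbox"],r[0]["confidence"]); print(fit([(p,r[0]["mask"])],TRAY,[.486,-.309,-.327]))
    m=mark_of(p,"blue_tray_rib"); 
    if m: print(m[0],at_z(p,m[0]["point"],.053))
save(T,"c1t.png")
E
```

```text
clock: 21.4
position: [0.4892, -0.3166, 0.2174]
ee_rot: [0.063, 0.984, -0.156, -0.058]
contact_force: [0.1, 0.7, -0.6]
width: 0.0851
tool d mm [-5.7 -6.1 -2.9] len 8.9 heading -18.44 turn 0.26 tilt [-7.66 -6.08]
T [406.8, 190.1, 68.8, 101.8] 0.77
(array([ 0.4878, -0.3077, -0.2865]), np.float64(0.30037950664136626))
{'point': [241.4, 447.6], 'confidence': 0.7} [ 0.4864 -0.3042  0.053 ]
W [220.2, 68.9, 233.0, 159.6] 0.85
(array([ 0.4892, -0.3064, -0.3243]), np.float64(0.01384083044982698))
{'point': [158.6, 332.6], 'confidence': 0.95} [ 0.4872 -0.3094  0.053 ]
```

View pics/c1.png

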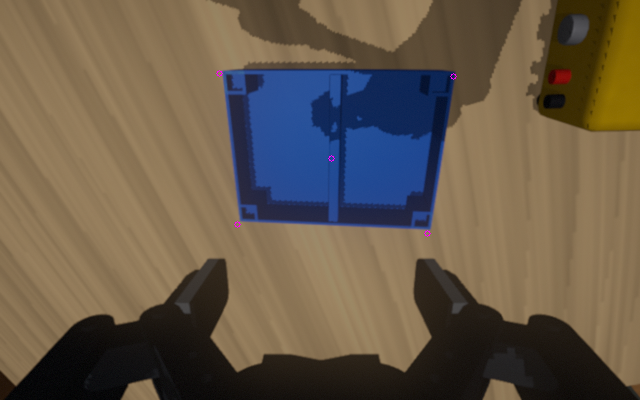

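View pics/c1t.png

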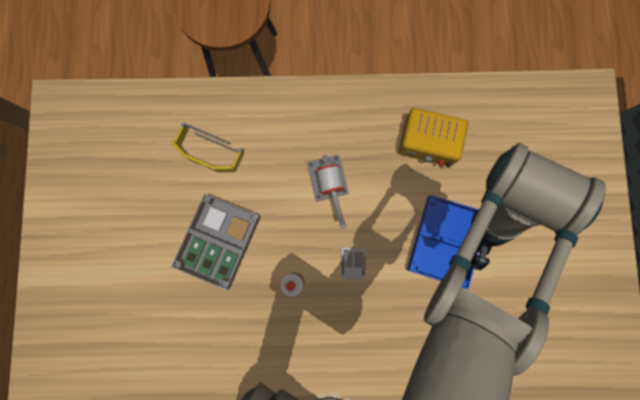

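```bash
cat > gp.py <<'E'
import sys; from h import *
T=toolT(); x,y,z,hd=[float(v) for v in sys.argv[1:5]]; g=T[:3,3]-.0187*T[:3,2]
d=T[:3,:3].T@(np.array([x,y,z])-g)*1000; h=np.degrees(np.arctan2(T[1,0],T[0,0])); s=manip.get_state()
print("gp",g.round(4),"tool d",d.round(1),"turn",round(h-hd,2),"tilt along tool x,y",np.degrees([T[2,0],T[2,1]]).round(2),"F",s["contact_force"].round(1),"w",round(s["width"]*1e3,1),"t",round(s["clock"],2))
E
python3 gp.py .4877 -.308 .12 -18.6
```

```text
gp [ 0.4954 -0.3079  0.2359] tool d [  3.6 -13.6 115.3] turn 0.57 tilt along tool x,y [-5.37  7.88] F [-0.9  0.4  0.2] w 85.5 t 21.7
```

```bash
python3 -m inch '[[0,1,-2,19,0.5],[0,1,-2,19,0],[0,0,-2,19,0],[0,0,-2,19,0],[0,0,-2,19,0],[0,0,-2,19,0]]'; python3 gp.py .4877 -.308 .075 -18.6; python3 -m inch '[[0,0,0,5,0],[0,0,0,5,0],[0,0,0,5,0],[0,0,0,5,0],[0,0,0,5,0],[0,0,0,5,0]]'; python3 gp.py .4877 -.308 .075 -18.6;
```

```text
clock: 22.2
position: [0.4936, -0.3056, 0.1044]
ee_rot: [0.064, 0.985, -0.151, -0.049]
contact_force: [-0.3, 0.2, 1.1]
width: 0.0428
gp [ 0.4958 -0.3035  0.1228] tool d [-2.6 -0.2 48.6] turn 0.86 tilt along tool x,y [-4.41  8.08] F [-0.3  0.2  1.1] w 42.8 t 22.2
clock: 22.7
position: [0.4925, -0.3046, 0.0719]
ee_rot: [0.064, 0.986, -0.147, -0.049]
contact_force: [0.2, 0.2, 0.4]
width: 0.0424
gp [ 0.4947 -0.3025  0.0904] tool d [-3.8  5.  16.6] turn 1.31 tilt along tool x,y [-4.49  8.01] F [0.2 0.2 0.4] w 42.4 t 22.7
```

```bash
python3 -m inch '[[0,-3,4,22,1],[0,-1,1,22,0.3],[0,0,0,8,0]]'; python3 gp.py .4877 -.308 .04 -18.6; python3 -m inch '[[0,0,0,7,0],[0,0,0,7,0]]'; python3 gp.py .4877 -.308 .04 -18.6;
```

```text
clock: 22.95
position: [0.4843, -0.3162, 0.023]
ee_rot: [0.066, 0.984, -0.159, -0.044]
contact_force: [0.0, -0.7, -0.3]
width: 0.0423
gp [ 0.4863 -0.3141  0.0415] tool d [-0.5 -6.3  0.6] turn -0.0 tilt along tool x,y [-3.77  8.26] F [ 0.  -0.7 -0.3] w 42.3 t 22.95
clock: 23.12
position: [0.4839, -0.3182, 0.0124]
ee_rot: [0.066, 0.984, -0.16, -0.043]
contact_force: [-7.4, 21.2, 74.6]
width: 0.0428
gp [ 0.4859 -0.316   0.0309] tool d [ -1.4  -6.7 -10.1] turn -0.1 tilt along tool x,y [-3.62  8.25] F [-7.4 21.2 74.6] w 42.8 t 23.12
```

```bash
python3 -m inch '[[0,0,-1,-1,0]]'; python3 gp.py .4877 -.308 .04 -18.6; python3 -m inch '[[0,0,-1,0.5,0]]'; python3 gp.py .4877 -.308 .04 -18.6;
```

```text
clock: 23.2
position: [0.4848, -0.3173, 0.0155]
ee_rot: [0.067, 0.984, -0.16, -0.042]
contact_force: [-0.3, 0.2, -0.0]
width: 0.0428
gp [ 0.4867 -0.3151  0.034 ] tool d [-1.7 -6.1 -6.9] turn -0.12 tilt along tool x,y [-3.54  8.28] F [-0.3  0.2 -0. ] w 42.8 t 23.2
clock: 23.28
position: [0.4863, -0.3171, 0.0168]
ee_rot: [0.067, 0.984, -0.16, -0.041]
contact_force: [0.8, -0.9, 0.2]
width: 0.043
gp [ 0.4882 -0.3149  0.0352] tool d [-3.  -5.6 -5.5] turn -0.12 tilt along tool x,y [-3.33  8.34] F [ 0.8 -0.9  0.2] w 43.0 t 23.28
```

```bash
python3 -m inch '[[0,-2,-2,0,0],[0,-2,-2,0,0],[0,-2,-1,0.5,0],[0,-1.3,0,0.8,0],[0,-1.3,0,0.8,0],[0,-1.3,0,1,0],[0,-1.3,0,1,0],[0,-1.3,0,1,0]]'; python3 gp.py .4877 -.308 .04 -18.6
```

```text
clock: 23.95
position: [0.4794, -0.3096, 0.0138]
ee_rot: [0.069, 0.984, -0.16, -0.035]
contact_force: [1.2, 2.0, 7.9]
width: 0.0426
gp [ 0.4811 -0.3073  0.0323] tool d [ 6.1 -0.3 -8.2] turn -0.09 tilt along tool x,y [-2.73  8.38] F [1.2 2.  7.9] w 42.6 t 23.95
```

```bash
python3 -m inch '[[0,3,0,-4,0],[0,1,0,-2,0],[0,-0.5,0,0.8,0],[0,-0.5,0,0.8,0],[0,-0.5,0,0.8,0],[0,-0.5,0,0.8,0],[0,-0.5,0,0.8,0],[0,-0.5,0,0.8,0],[0,-0.5,0,0.8,0],[0,-0.5,0,0.8,0]]'; python3 gp.py .4877 -.308 .04 -18.6
```

```text
clock: 24.78
position: [0.4798, -0.3099, 0.0137]
ee_rot: [0.068, 0.984, -0.161, -0.035]
contact_force: [-0.2, 2.6, 6.8]
width: 0.0428
gp [ 0.4814 -0.3076  0.0322] tool d [ 5.7 -0.4 -8.2] turn -0.13 tilt along tool x,y [-2.66  8.36] F [-0.2  2.6  6.8] w 42.8 t 24.78
```

```bash
python3 -m inch '[[0,0,0,0,0],[0,0,0,0,0],[0,0,0,0,0],[0,0,0,0,0],[0,0,0,0,0],[0,0,0,0,0],[0,0,0,0,0],[0,0,0,0,0]]'; python3 gp.py .4877 -.308 .04 -18.6
```

```text
clock: 25.45
position: [0.4798, -0.3098, 0.0141]
ee_rot: [0.069, 0.984, -0.161, -0.035]
contact_force: [0.1, 0.9, 1.2]
width: 0.0427
gp [ 0.4814 -0.3075  0.0326] tool d [ 5.8 -0.4 -7.8] turn -0.14 tilt along tool x,y [-2.63  8.36] F [0.1 0.9 1.2] w 42.7 t 25.45
```

```bash
python3 -m inch '[[0,5.5,-0.5,-7,0],[-1,0,0,0.5,0],[-1,0,0,0.5,0],[-1,0,0,0.5,0]]' 25; python3 gp.py .4877 -.308 .04 -18.6;  python3 -m inch '[[-1,0,0,0,0],[-1,0,0,0,0],[-1,0,0,0,0],[-1,0,0,0,0]]' ; python3 gp.py .4877 -.308 .04 -18.6
```

```text
clock: 25.78
position: [0.4864, -0.3108, 0.0197]
ee_rot: [0.069, 0.984, -0.161, -0.034]
contact_force: [-1.0, 1.4, 7.3]
width: 0.0109
gp [ 0.4881 -0.3084  0.0382] tool d [-0.6 -0.  -1.8] turn -0.13 tilt along tool x,y [-2.62  8.38] F [-1.   1.4  7.3] w 10.9 t 25.78
clock: 26.12
position: [0.4872, -0.311, 0.0213]
ee_rot: [0.069, 0.984, -0.161, -0.033]
contact_force: [-0.5, 1.3, 2.1]
width: 0.0099
gp [ 0.4888 -0.3086  0.0397] tool d [-1.3 -0.2 -0.2] turn -0.12 tilt along tool x,y [-2.46  8.41] F [-0.5  1.3  2.1] w 9.9 t 26.12
```

```bash
python3 -m inch '[[-1,0,0,0,0],[-1,0,0,0,0],[-1,0,0,0,0],[-1,0,0,0,0],[-1,0,0,0,0],[-1,0,0,0,0]]' 70; python3 gp.py .4877 -.308 .04 -18.6
python3 - <<'E'
from h import *
s=manip.get_state();print(s["moment"]); W=shot("wrist");S=shot("scene");save(W,"c2.png")
cv2.imwrite("pics/c2s.png",cv2.resize(cv2.cvtColor(S["frame"],cv2.COLOR_RGB2BGR)[170:310,120:260],None,fx=4,fy=4))
E
```

```text
clock: 26.62
position: [0.4878, -0.3111, 0.0218]
ee_rot: [0.069, 0.984, -0.161, -0.032]
contact_force: [-0.5, 1.3, 3.8]
width: 0.0092
gp [ 0.4894 -0.3088  0.0403] tool d [-1.9 -0.2  0.4] turn -0.14 tilt along tool x,y [-2.33  8.41] F [-0.5  1.3  3.8] w 9.2 t 26.62
[ 0.0250144  -0.43443822  0.09088697]
```

View pics/c2.png

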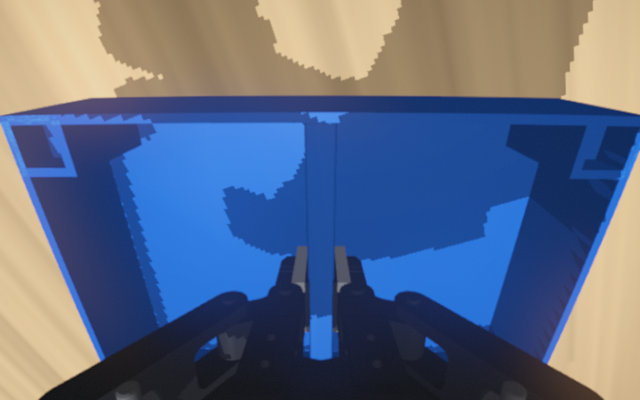

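View pics/c2s.png

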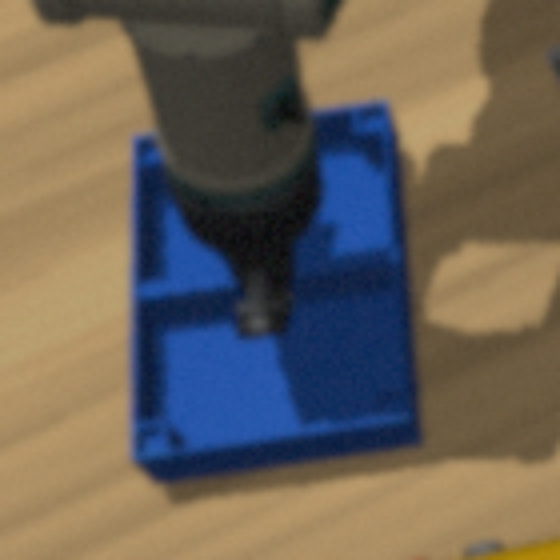

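```bash
python3 -m inch '[[-1,-3,0,2,0],[-1,-3,0,2,0],[-1,-3,0,2,0],[-1,-3,0,2,0]]' 40; python3 gp.py .4877 -.308 .04 -18.6
```

```text
clock: 27.05
position: [0.4872, -0.3114, 0.0196]
ee_rot: [0.072, 0.984, -0.162, -0.019]
contact_force: [3.3, 4.8, 13.4]
width: 0.0086
gp [ 0.4884 -0.3089  0.0381] tool d [-0.9 -0.3 -2. ] turn -0.1 tilt along tool x,y [-0.77  8.45] F [ 3.3  4.8 13.4] w 8.6 t 27.05
```

```bash
python3 -m inch '[[-1,-3,0,2,0],[-1,-2.5,0,1,0],[-1,0,0,0,0]]' 60; python3 gp.py .4877 -.308 .04 -18.6
```

```text
clock: 27.3
position: [0.4864, -0.3112, 0.0198]
ee_rot: [0.073, 0.984, -0.161, -0.013]
contact_force: [-1.1, 0.5, -0.2]
width: 0.009
gp [ 0.4873 -0.3086  0.0383] tool d [ 0.2 -0.4 -1.8] turn -0.03 tilt along tool x,y [-0.13  8.51] F [-1.1  0.5 -0.2] w 9.0 t 27.3
```

```bash
python3 -m inch '[[-1,0,2,-15,0],[-1,0,4,-30,0],[-1,0,5,-36,0],[-1,0,5,-36,0],[-1,0,5,-36,0],[-1,0,5,-36,0],[-1,0,4,-25,0],[-1,0,0,0,0]]'; python3 gp.py .4877 -.308 .26 -18.6
python3 - <<'E'
from h import *
W=shot("wrist");S=shot("scene");save(W,"c3.png")
cv2.imwrite("pics/c3s.png",cv2.resize(cv2.cvtColor(S["frame"],cv2.COLOR_RGB2BGR)[100:310,80:280],None,fx=2.8,fy=2.8))
E
```

```text
clock: 27.97
position: [0.478, -0.3045, 0.2286]
ee_rot: [0.064, 0.984, -0.161, -0.033]
contact_force: [0.1, -1.1, -2.8]
width: 0.0089
gp [ 0.4796 -0.3023  0.2471] tool d [  8.9   4.6 -12.8] turn -0.15 tilt along tool x,y [-2.56  7.85] F [ 0.1 -1.1 -2.8] w 8.9 t 27.97
```

View pics/c3s.png

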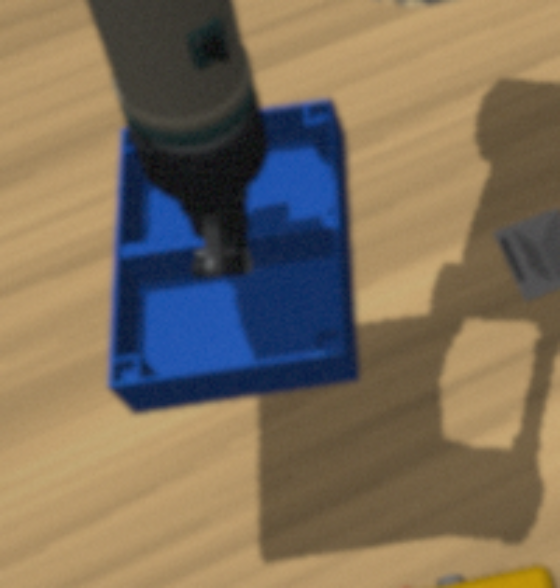

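View pics/c3.png

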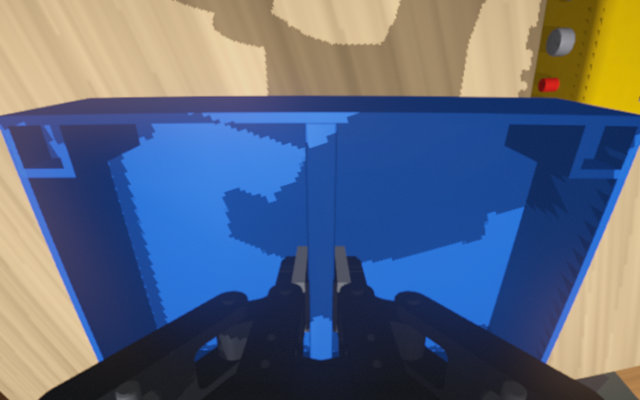

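```bash
python3 gp.py .4985 .28 .265 -24.6
```

```text
gp [ 0.4775 -0.3006  0.2421] tool d [-167.7 -549.6  -88.6] turn 5.85 tilt along tool x,y [-3.02  7.67] F [-0.6  0.5 -3.4] w 9.2 t 28.07
```

```bash
python3 -m inch '[[-1,-3,-10,-15,0],[-1,-10,-30,-10,0],[-1,-11,-36,-6,0],[-1,-11,-36,-6,0],[-1,-11,-36,-6,0],[-1,-11,-36,-6,0],[-1,-11,-36,-6,0],[-1,-11,-36,-6,0]]'; python3 gp.py .4985 .28 .265 -24.6
```

```text
clock: 28.73
position: [0.474, -0.0234, 0.2281]
ee_rot: [0.059, 0.982, -0.167, -0.063]
contact_force: [1.0, 0.7, -3.1]
width: 0.0091
gp [ 0.4767 -0.0217  0.2465] tool d [ -82.5 -287.3  -49.7] turn 4.92 tilt along tool x,y [-5.95  7.79] F [ 1.   0.7 -3.1] w 9.1 t 28.73
```

```bash
python3 -m inch '[[-1,-11,-36,-7,2.5],[-1,-10,-36,-7,2.5],[-1,-9,-36,-7,0],[-1,-9,-36,-7,0],[-1,-9,-36,-7,0],[-1,-9,-36,-7,0],[-1,-8,-36,-7,0],[-1,-5,-20,-5,0],[-1,0,0,0,0]]'; python3 gp.py .4985 .28 .265 -24.6
python3 - <<'E'
from fit import *
np.set_printoptions(precision=4,suppress=True)
W=shot("wrist");S=shot("scene");T=shot("top");save(W,"d1.png")
im=lambda p,a,b,c,d,k:cv2.resize(cv2.cvtColor(p["frame"],cv2.COLOR_RGB2BGR)[a:b,c:d],None,fx=k,fy=k)
cv2.imwrite("pics/d1s.png",np.hstack([im(S,60,220,330,480,2.6),im(T,150,310,140,290,2.6)]))
E
```

```text
clock: 29.48
position: [0.5066, 0.276, 0.215]
ee_rot: [0.072, 0.972, -0.207, -0.087]
contact_force: [1.1, -0.1, -3.3]
width: 0.0092
gp [0.5103 0.2779 0.2332] tool d [-15.9   8.3 -28.9] turn -0.22 tilt along tool x,y [-8.   10.07] F [ 1.1 -0.1 -3.3] w 9.2 t 29.48
```

View pics/d1s.png

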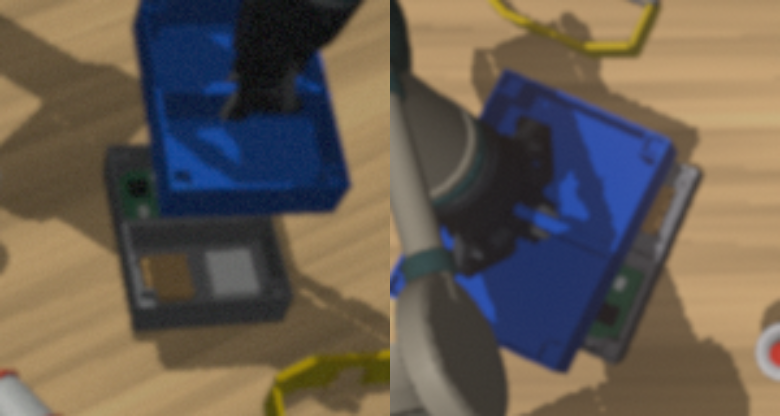

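View pics/d1.png

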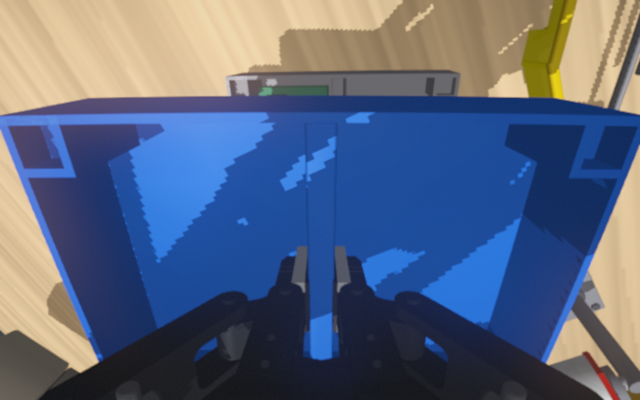

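```bash
cat > grey.py <<'E'
from fit import *
T=shot("top");S=shot("scene")
g=[.4982,.2801,-.428]
X=place(TRAY,*g); X=X[X[:,2]>.05]
for f,p,(a,b,c,d,k) in (("top0.png",T,(185,300,165,270,5)),("scene0.png",S,(105,195,362,450,6))):
    im=cv2.imread("pics/"+f)[a:b,c:d]; im=cv2.resize(im,None,fx=k,fy=k,interpolation=cv2.INTER_CUBIC)
    q=proj(p,X); print(f,[((rc[1]+.5-c)*k,(rc[0]+.5-a)*k) for rc in q],X[:,:2].tolist())
    for rc in q: cv2.circle(im,(int((rc[1]+.5-c)*k),int((rc[0]+.5-a)*k)),2,(255,0,255),-1)
    cv2.imwrite("pics/grey_"+f,im)
E
python3 grey.py
```

```text
top0.png [(np.float64(298.67545597688917), np.float64(531.1910008873502)), (np.float64(24.878185609595675), np.float64(409.2031455807768)), (np.float64(467.2668363664579), np.float64(159.97042655092585)), (np.float64(198.65317182446603), np.float64(43.29163794988489))] [[0.37609132984066107, 0.25337037838057214], [0.4383491356007343, 0.38984002929952555], [0.5580508643992657, 0.1703599707004745], [0.6203086701593389, 0.3068296216194279]]
scene0.png [(np.float64(59.697728615289066), np.float64(60.91404924367626)), (np.float64(388.88979514856203), np.float64(47.59165765281236)), (np.float64(125.47083407938158), np.float64(433.67542216701696)), (np.float64(485.40175466079506), np.float64(415.12387501073687))] [[0.37609132984066107, 0.25337037838057214], [0.4383491356007343, 0.38984002929952555], [0.5580508643992657, 0.1703599707004745], [0.6203086701593389, 0.3068296216194279]]
```

View pics/grey_top0.png

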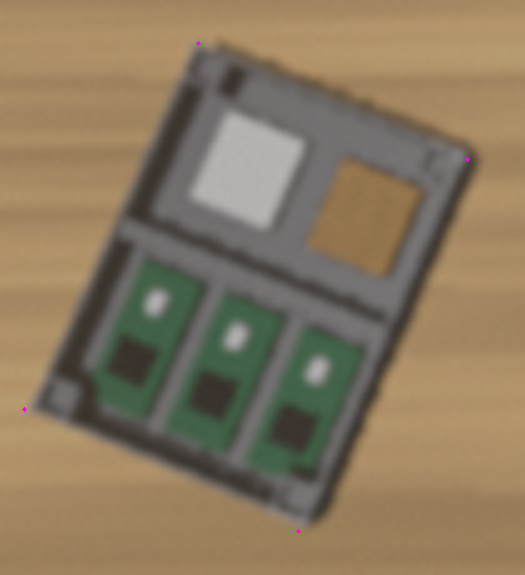

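View pics/grey_scene0.png

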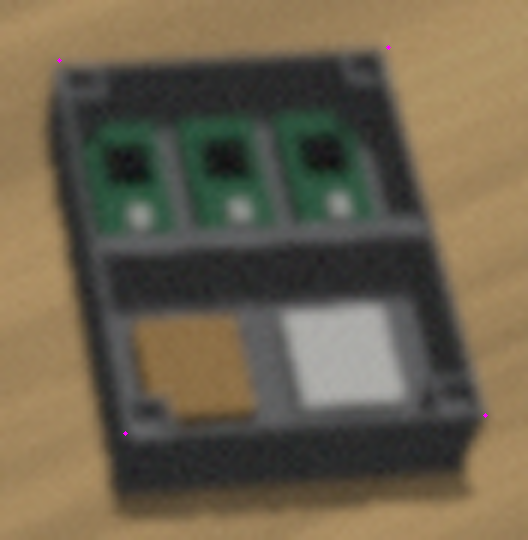

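```bash
cat > grey2.py <<'E'
from fit import *
from scipy.optimize import least_squares
np.set_printoptions(precision=4,suppress=True)
T=shot("top");S=shot("scene")
c=np.array([[-.1,-.075,.055],[-.1,.075,.055],[.1,-.075,.055],[.1,.075,.055]])
t=[(303,515),(37,403),(471,157),(200,49)]; s=[(60,67),(383,57),(125,434),(483,411)]
u=lambda L,a,cc,k:np.array([[y/k+a-.5,x/k+cc-.5] for x,y in L])
ot,os=u(t,185,165,5),u(s,105,362,6)
def f(v,w): 
    r=[]
    X=place(c,*v[:3])
    if w!=1: r.append(proj(T,X)-ot)
    if w!=0: r.append(proj(S,X)-os)
    return np.concatenate(r).ravel()
for w in(0,1,2):
    r=least_squares(f,[.498,.28,-.428],args=(w,)); print(r.x,f(r.x,w).reshape(-1,2).round(1).tolist())
E
python3 grey2.py
```

```text
[ 0.5007  0.2774 -0.4188] [[2.1, 0.7], [0.6, -1.1], [-0.8, 0.1], [-2.0, 0.4]]
[ 0.4988  0.2786 -0.4232] [[-0.5, -0.6], [-1.3, 0.5], [0.5, -0.1], [1.0, 0.2]]
[ 0.5     0.2778 -0.4208] [[2.4, 0.4], [0.8, -1.3], [-0.4, -0.0], [-1.8, 0.3], [-0.1, -0.7], [-1.0, 0.4], [1.0, 0.0], [1.4, 0.3]]
```

```bash
cat > d2.py <<'E'
from fit import *
np.set_printoptions(precision=4,suppress=True)
W=shot("wrist")
cv2.imwrite("pics/d2.png",cv2.resize(cv2.cvtColor(W["frame"],cv2.COLOR_RGB2BGR)[55:125,215:475],None,fx=3,fy=3,interpolation=cv2.INTER_CUBIC))
for g in ([.4995,.279,-.422],[.4982,.2801,-.428]):
    X=place(TRAY,*g); X=X[X[:,2]>.05]; print(proj(W,X)[:,::-1].tolist())
print(X)
# blue tray corners in camera -> tool
I=dict(W); I["C"]=np.array(W["mount"])
for rc in([117.5,3],[118,638]): print("blue corner in tool if z=-.0357:",at_z(I,rc,-.0357)*1000)
E
python3 d2.py
```

```text
[[241.87586265675955, 218.39016748839137], [220.94683586282935, 70.59305609874474], [431.2335500860995, 228.54970249874603], [456.15512317446644, 69.00564509555937]]
[[239.9271507336045, 217.43137794870356], [219.51069678060043, 69.32921366252589], [429.10465007287144, 228.54721354731336], [454.6162002617041, 69.16943823137402]]
[[0.3761 0.2534 0.055 ]
 [0.4383 0.3898 0.055 ]
 [0.5581 0.1704 0.055 ]
 [0.6203 0.3068 0.055 ]]
blue corner in tool if z=-.0357: [-105.8358  -73.0503  -35.7   ]
blue corner in tool if z=-.0357: [105.6731 -72.8634 -35.7   ]
```

View pics/d2.png

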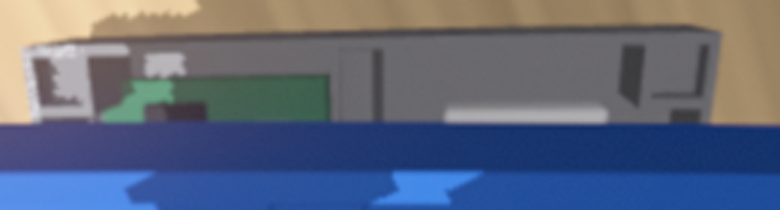

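```bash
cat > st.py <<'E'
import sys; from h import *
np.set_printoptions(precision=1,suppress=True)
G=[.4996,.2789,-.421]
def M(q,p):
    T=np.eye(4);T[:3,:3]=R.from_quat([q[1],q[2],q[3],q[0]]).as_matrix();T[:3,3]=p;return T
Tg=M(np.array([.073,.984,-.161,-.013]),[.4864,-.3112,.0198])
yaw=np.arctan2(Tg[1,0],Tg[0,0]); tx=np.array([np.cos(yaw),np.sin(yaw)]);ty=np.array([-tx[1],tx[0]])
g=(Tg[:3,3]-.0187*Tg[:3,2])[:2]; c0=np.array([.4874,-.3082]); c=tx*(tx@g)+ty*(ty@c0)
B=np.eye(4);B[:2,0]=tx;B[:2,1]=ty;B[:2,3]=c
X=np.linalg.inv(Tg)@B
if __name__=="__main__":
    T=toolT(); N=T@X; Gm=np.eye(4); a=G[2]; Gm[:2,:2]=[[np.cos(a),-np.sin(a)],[np.sin(a),np.cos(a)]]; Gm[:2,3]=G[:2]
    L=np.linalg.inv(Gm)@N
    print("tray in grey frame mm",L[:3,3]*1000,"yaw",np.degrees(np.arctan2(L[1,0],L[0,0])),"x-axis z slope deg",np.degrees(L[2,0]),"y-axis slope",np.degrees(L[2,1]))
    pins=np.array([[sx*.09,sy*.065,0,1] for sx in(-1,1) for sy in(-1,1)]); Q=(L@pins.T).T[:,:3]*1000
    for p,q in zip(pins,Q): print("pin",p[:2]*1000,"err xy",q[:2]-p[:2]*1000,"z above socket mouth",round(q[2]-55,1))
    tgt=[float(k) for k in sys.argv[1:4]]  # desired tray origin in grey frame mm
    d=T[:3,:3].T@(Gm[:3,:3]@(np.array(tgt)-L[:3,3]*1000)); s=manip.get_state()
    print("tool d",d,"F",s["contact_force"],"mom",s["moment"],"w",s["width"]*1e3,"t",round(s["clock"],2),"toolslopes",np.degrees(T[2,:2]))
E
python3 st.py 0 0 90
```

```text
tray in grey frame mm [  7.8  -2.  199.6] yaw -0.9968083247892879 x-axis z slope deg -7.607643532248797 y-axis slope -1.6535615002831987
pin [-90. -65.] err xy [ 7.7 -0.4] z above socket mouth 158.4
pin [-90.  65.] err xy [ 9.5 -0.4] z above socket mouth 154.6
pin [ 90. -65.] err xy [ 6.1 -3.5] z above socket mouth 134.5
pin [90. 65.] err xy [ 7.9 -3.5] z above socket mouth 130.7
tool d [  7.  -21.2 107.6] F [ 0.4 -0.8 -3.2] mom [ 0.1 -0.2  0. ] w 9.045226869415261 t 29.88 toolslopes [-7.7 10. ]
```

```bash
python3 -m inch '[[-1,2,-5,20,-1],[-1,2,-5,25,0],[-1,2,-5,25,0],[-1,1,-5,25,0]]'; python3 st.py 0 0 85
```

```text
clock: 30.22
position: [0.5091, 0.2741, 0.1284]
ee_rot: [0.065, 0.974, -0.205, -0.077]
contact_force: [0.9, 0.2, -3.2]
width: 0.0094
tray in grey frame mm [  8.2   2.5 108.7] yaw -0.19422270241424264 x-axis z slope deg -6.921094415646656 y-axis slope -0.6831947182714123
pin [-90. -65.] err xy [8.8 2.8] z above socket mouth 65.3
pin [-90.  65.] err xy [9.  2.7] z above socket mouth 63.8
pin [ 90. -65.] err xy [7.5 2.2] z above socket mouth 43.6
pin [90. 65.] err xy [7.7 2.1] z above socket mouth 42.0
tool d [-5.3 -1.5 24.6] F [ 0.9  0.2 -3.2] mom [ 0.1 -0.2  0. ] w 9.383828189711046 t 30.22 toolslopes [-7.   9.1]
```

```bash
python3 -m inch '[[-1,-4,-3,14,0],[-1,-4,-3,14,0],[-1,-1,-1,2,0]]'; python3 st.py 0 0 75
python3 - <<'E'
from fit import *
W=shot("wrist");S=shot("scene");T=shot("top");
im=lambda p,a,b,c,d,k:cv2.resize(cv2.cvtColor(p["frame"],cv2.COLOR_RGB2BGR)[a:b,c:d],None,fx=k,fy=k,interpolation=cv2.INTER_CUBIC)
cv2.imwrite("pics/e1s.png",np.hstack([im(S,80,220,350,470,3.2),im(T,180,320,150,270,3.2)]))
save(W,"e1.png")
E
```

```text
clock: 30.47
position: [0.4957, 0.2775, 0.0946]
ee_rot: [0.067, 0.973, -0.207, -0.079]
contact_force: [-0.8, -1.2, -3.2]
width: 0.0087
tray in grey frame mm [-5.4 -0.1 74.9] yaw -0.4914391859608873 x-axis z slope deg -7.146280035853975 y-axis slope -0.9679050987229185
pin [-90. -65.] err xy [-5.1  0.7] z above socket mouth 32.2
pin [-90.  65.] err xy [-4.2  0.7] z above socket mouth 30.0
pin [ 90. -65.] err xy [-6.5 -0.8] z above socket mouth 9.7
pin [90. 65.] err xy [-5.6 -0.8] z above socket mouth 7.5
tool d [ 5.3  0.  -0.8] F [-0.8 -1.2 -3.2] mom [ 0.1 -0.2  0. ] w 8.67431497850916 t 30.47 toolslopes [-7.3  9.4]
```

View pics/e1s.png

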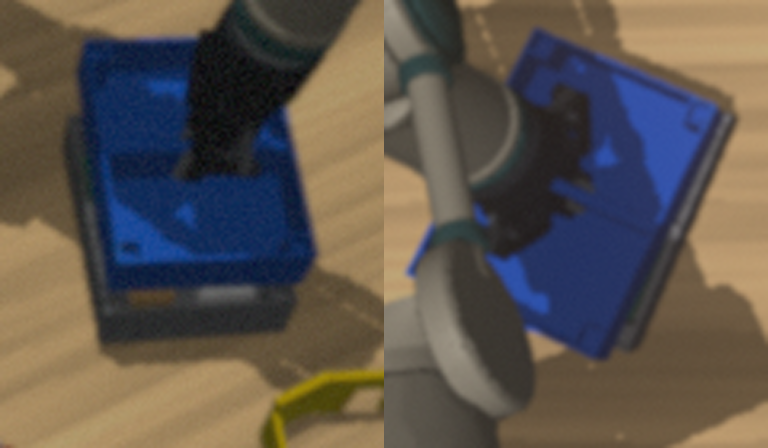

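View pics/e1.png

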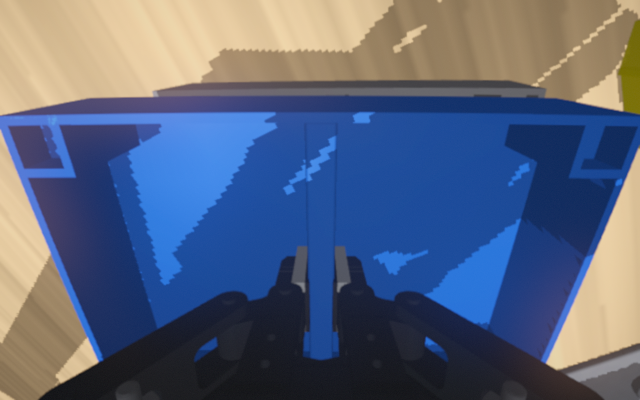

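```bash
cat > ov.py <<'E'
import sys; from fit import *; import st
def run(name):
    S=shot("scene");T=shot("top");W=shot("wrist"); N=toolT()@st.X
    rim=np.array([[x,y,z,1] for x in(-.1,.1) for y in(-.075,.075) for z in(.055,.010)])
    Bl=(N@rim.T).T[:,:3]; Gr=place(rim[:,:3],*st.G)
    o=[]
    for p,(a,b,c,d,k) in((S,(80,220,355,475,3.3)),(T,(185,325,150,270,3.3)),):
        im=cv2.resize(cv2.cvtColor(p["frame"],cv2.COLOR_RGB2BGR)[a:b,c:d],None,fx=k,fy=k,interpolation=cv2.INTER_CUBIC)
        for Q,col in((Bl,(0,255,255)),(Gr,(0,0,255))):
            for rc in proj(p,Q): cv2.circle(im,(int((rc[1]+.5-c)*k),int((rc[0]+.5-a)*k)),2,col,-1)
        o.append(im)
    cv2.imwrite("pics/%s.png"%name,np.hstack(o))
    save(W,name+"w.png",list(proj(W,Bl))+list(proj(W,Gr)))
run(sys.argv[1])
E
python3 ov.py e2
```

```text
(no output)
```

View pics/e2.png

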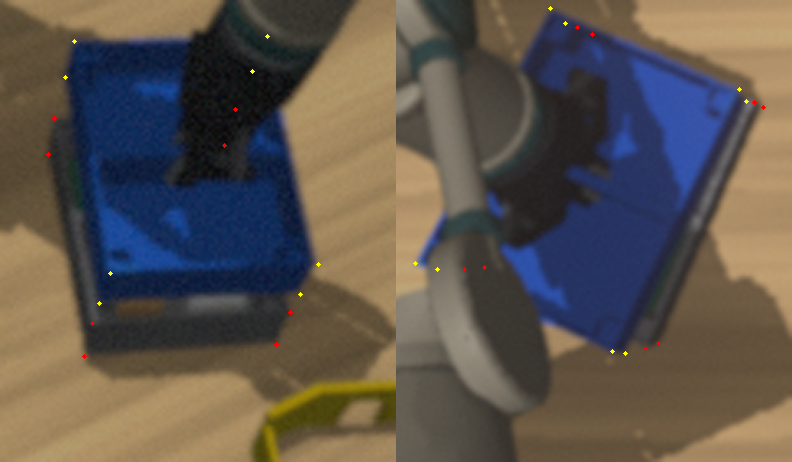

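View pics/e2w.png

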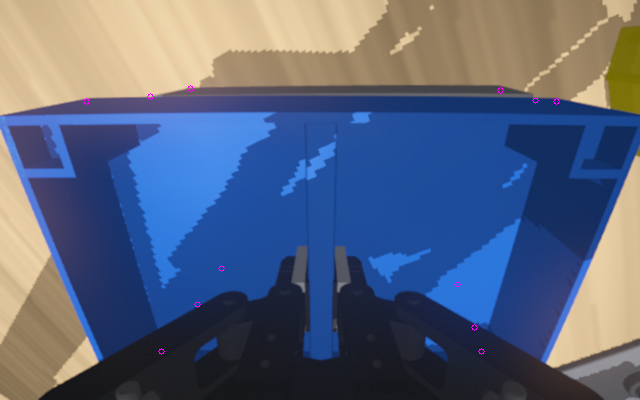

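```bash
python3 - <<'E'
from h import *
W=shot("wrist"); im=cv2.cvtColor(W["frame"],cv2.COLOR_RGB2BGR)
a=cv2.resize(im[80:125,75:275],None,fx=4,fy=4,interpolation=cv2.INTER_CUBIC);b=cv2.resize(im[80:125,430:630],None,fx=4,fy=4,interpolation=cv2.INTER_CUBIC)
cv2.imwrite("pics/e3.png",np.vstack([a,b]))
E
python3 st.py 0 0 75
```

```text
tray in grey frame mm [-2.7  2.8 78.1] yaw -0.40700987110348136 x-axis z slope deg -6.8158818196964495 y-axis slope -0.6402614614154507
pin [-90. -65.] err xy [-2.4  3.4] z above socket mouth 34.6
pin [-90.  65.] err xy [-1.7  3.4] z above socket mouth 33.1
pin [ 90. -65.] err xy [-3.7  2.2] z above socket mouth 13.2
pin [90. 65.] err xy [-3.   2.2] z above socket mouth 11.7
tool d [3.1 2.3 3.2] F [-0.1 -1.2 -3.4] mom [ 0.1 -0.2  0. ] w 8.79962575713003 t 30.82 toolslopes [-6.9  9. ]
```

View pics/e3.png

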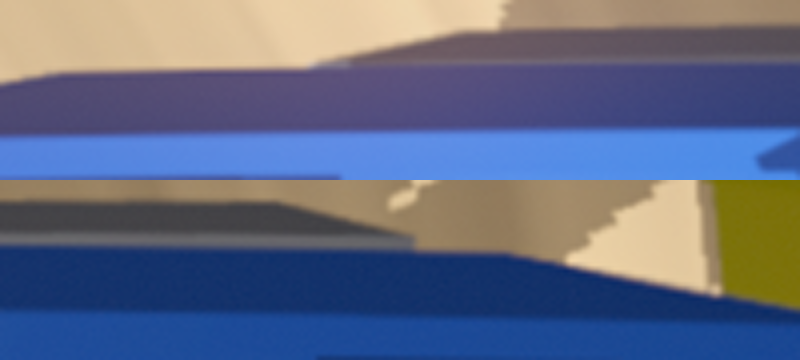

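```bash
cat > rel.py <<'E'
from fit import *; import st
from scipy.optimize import least_squares
np.set_printoptions(precision=2,suppress=True)
def solve(W,N,blue,grey):
    # blue/grey: list of (local xyz, (col,row))
    C0=W["C"].copy()
    def cam(w):
        p=dict(W); D=np.eye(4); D[:3,:3]=R.from_rotvec(w[:3]).as_matrix(); D[:3,3]=w[3:6] if len(w)>3 else 0; p["C"]=C0@D; return p
    fb=lambda w:np.concatenate([(proj(cam(w),(N@np.r_[X,1])[:3])[0]-[q[1],q[0]]) for X,q in blue]+[np.array(w[:3])*300,np.array(w[3:])*1000])
    r=least_squares(fb,np.zeros(6)); print("cam corr deg",np.degrees(r.x[:3]),"mm",r.x[3:]*1000,"resid",fb(r.x)[:-6]); p=cam(r.x)
    fg=lambda v:np.concatenate([(proj(p,place(np.array([X]),*v)[0])[0]-[q[1],q[0]]) for X,q in grey])
    g=least_squares(fg,st.G); np.set_printoptions(precision=4,suppress=True); print("grey",g.x,"resid",fg(g.x)); return g.x
E
cat > e4.py <<'E'
from rel import *
W=shot("wrist"); N=toolT()@st.X
blue=[((-.1,-.0,0),0)]
s=-1 # which tray y side is at image top?
for y in(-.075,.075): print(y,proj(W,(N@np.array([-.1,y,.01,1]))[:3]))
y=.075
b=[((-.1,y,.01),(88.8,98.3)),((.1,y,.01),(556.3,98.0)),((-.1,y,.055),(2,117)),((.1,y,.055),(639,118))]
gr=[((-.1,y,.055),(154.5,96)),((.1,y,.055),(533.5,94.7)),((-.1,y,.01),(191.3,88)),((.1,y,.01),(499.5,85.8))]
solve(W,N,b,gr)
E
python3 e4.py
```

```text
-0.075 [[350.74 161.09]]
0.075 [[101.08  86.45]]
cam corr deg [-0.23 -0.05 -0.05] mm [-0.04  1.61 -3.08] resid [-0.16  3.05  0.5  -5.49  0.33 -1.9  -0.08  3.71]
grey [ 0.5005  0.2783 -0.4077] resid [ 0.2488 -0.2725  0.1102 -0.0875 -0.4324  1.177  -0.2761 -0.5812]
```

```bash
sed -i 's/^G=.*/G=[.5000,.2787,-.416]/' st.py; python3 st.py 3 0 68
```

```text
tray in grey frame mm [-3.3  2.7 78. ] yaw -0.6949716769949932 x-axis z slope deg -6.8376764007201025 y-axis slope -0.6593987902972211
pin [-90. -65.] err xy [-3.4  3.8] z above socket mouth 34.4
pin [-90.  65.] err xy [-2.   3.8] z above socket mouth 32.9
pin [ 90. -65.] err xy [-4.7  1.6] z above socket mouth 13.0
pin [90. 65.] err xy [-3.3  1.6] z above socket mouth 11.5
tool d [7.5 1.2 9.4] F [-0.3 -0.1 -2.5] mom [ 0.1 -0.2 -0. ] w 9.355568049521132 t 30.87 toolslopes [-7.   9.1]
```

```bash
python3 -m inch '[[-1,5,2,5,-0.7]]'; python3 st.py 1 0 62;python3 -m inch '[[-1,0,0,0,0]]'; python3 st.py 1 0 62
```

```text
clock: 30.95
position: [0.5023, 0.2754, 0.0937]
ee_rot: [0.064, 0.975, -0.2, -0.076]
contact_force: [0.8, -0.2, -3.3]
width: 0.0094
tray in grey frame mm [ 1.1  1.  74. ] yaw 0.08635558220706332 x-axis z slope deg -6.876551683936613 y-axis slope -0.4302022018327771
pin [-90. -65.] err xy [1.9 0.8] z above socket mouth 30.3
pin [-90.  65.] err xy [1.6 0.8] z above socket mouth 29.3
pin [ 90. -65.] err xy [0.6 1.1] z above socket mouth 8.7
pin [90. 65.] err xy [0.3 1.1] z above socket mouth 7.7
tool d [ 1.4 -0.9 11.9] F [ 0.8 -0.2 -3.3] mom [ 0.1 -0.2 -0. ] w 9.366780072843465 t 30.95 toolslopes [-7.   8.8]
clock: 31.03
position: [0.5028, 0.2745, 0.0932]
ee_rot: [0.064, 0.975, -0.2, -0.075]
contact_force: [0.3, -1.0, -3.5]
width: 0.009
tray in grey frame mm [ 2.   0.3 73.5] yaw 0.11344604967063675 x-axis z slope deg -6.842298473347404 y-axis slope -0.4738157201557836
pin [-90. -65.] err xy [2.8 0.1] z above socket mouth 29.8
pin [-90.  65.] err xy [2.4 0.1] z above socket mouth 28.7
pin [ 90. -65.] err xy [1.5 0.4] z above socket mouth 8.3
pin [90. 65.] err xy [1.1 0.4] z above socket mouth 7.2
tool d [ 0.4 -1.6 11.5] F [ 0.3 -1.  -3.5] mom [ 0.1 -0.2  0. ] w 8.961421883680138 t 31.03 toolslopes [-7.   8.9]
```

```bash
python3 -m inch '[[-1,0.5,-0.8,6,0]]'; python3 st.py 0 0 62;python3 -m inch '[[-1,0.5,-0.5,6,0]]'; python3 st.py 0 0 58; python3 ov.py f1
```

```text
clock: 31.12
position: [0.5037, 0.2747, 0.0881]
ee_rot: [0.063, 0.975, -0.2, -0.074]
contact_force: [0.4, 0.7, -3.8]
width: 0.009
tray in grey frame mm [ 2.7  0.8 68.4] yaw 0.11167688251930422 x-axis z slope deg -6.734916580996225 y-axis slope -0.34876414189308813
pin [-90. -65.] err xy [3.5 0.6] z above socket mouth 24.3
pin [-90.  65.] err xy [3.1 0.6] z above socket mouth 23.6
pin [ 90. -65.] err xy [2.2 1. ] z above socket mouth 3.2
pin [90. 65.] err xy [1.9 1. ] z above socket mouth 2.4
tool d [-1.9 -0.2  6.7] F [ 0.4  0.7 -3.8] mom [ 0.1 -0.2  0. ] w 9.021955708858078 t 31.12 toolslopes [-6.9  8.8]
clock: 31.2
position: [0.5034, 0.2742, 0.0817]
ee_rot: [0.063, 0.975, -0.2, -0.074]
contact_force: [-1.9, -0.4, -1.0]
width: 0.0088
tray in grey frame mm [ 2.7  0.3 62. ] yaw 0.10227203717624835 x-axis z slope deg -6.721722005129712 y-axis slope -0.33597937647965964
pin [-90. -65.] err xy [3.5 0.2] z above socket mouth 17.9
pin [-90.  65.] err xy [3.1 0.2] z above socket mouth 17.2
pin [ 90. -65.] err xy [2.2 0.5] z above socket mouth -3.2
pin [90. 65.] err xy [1.9 0.5] z above socket mouth -3.9
tool d [-2.2 -0.3  4.3] F [-1.9 -0.4 -1. ] mom [0.1 0.2 0. ] w 8.785748607213252 t 31.2 toolslopes [-6.8  8.7]
```

View pics/f1.png

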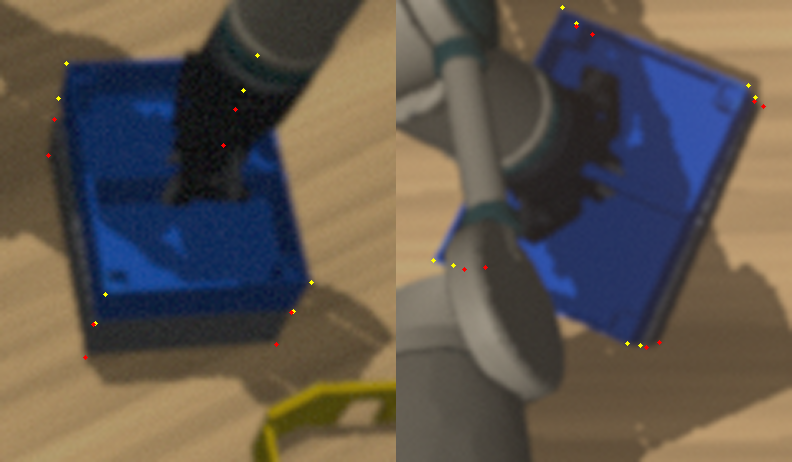

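```bash
python3 -m inch '[[-1,-2,0,2,0]]'; python3 st.py 0 0 62;python3 -m inch '[[-1,-1,0,3,0]]'; python3 st.py 0 0 58
```

```text
clock: 31.43
position: [0.5011, 0.2748, 0.0795]
ee_rot: [0.063, 0.975, -0.2, -0.075]
contact_force: [0.3, 0.0, -3.0]
width: 0.0091
tray in grey frame mm [ 0.3 -0.1 59.8] yaw 0.09770405505605448 x-axis z slope deg -6.76057932030711 y-axis slope -0.3911079930411591
pin [-90. -65.] err xy [ 1.1 -0.3] z above socket mouth 15.9
pin [-90.  65.] err xy [ 0.8 -0.3] z above socket mouth 15.0
pin [ 90. -65.] err xy [-0.2  0.1] z above socket mouth -5.4
pin [90. 65.] err xy [-0.5  0. ] z above socket mouth -6.2
tool d [-0.6  0.2 -2.1] F [ 0.3  0.  -3. ] mom [ 0.1 -0.2  0. ] w 9.109271436762706 t 31.43 toolslopes [-6.9  8.8]
clock: 31.52
position: [0.4995, 0.2751, 0.0766]
ee_rot: [0.063, 0.975, -0.2, -0.075]
contact_force: [-0.1, 0.3, -4.6]
width: 0.0091
tray in grey frame mm [-1.3 -0.5 56.9] yaw 0.09612113588014941 x-axis z slope deg -6.767534960414513 y-axis slope -0.3831806408005931
pin [-90. -65.] err xy [-0.5 -0.6] z above socket mouth 13.0
pin [-90.  65.] err xy [-0.8 -0.6] z above socket mouth 12.1
pin [ 90. -65.] err xy [-1.8 -0.3] z above socket mouth -8.3
pin [90. 65.] err xy [-2.1 -0.3] z above socket mouth -9.2
tool d [ 1.2 -0.3 -1.3] F [-0.1  0.3 -4.6] mom [ 0.2 -0.2  0. ] w 9.051856163512376 t 31.52 toolslopes [-6.9  8.8]
```

```bash
python3 -m inch '[[-1,1,0,3,0],[-1,0.5,0,3,0]]'; python3 st.py 0 0 52;python3 -m inch '[[-1,0,0,3,0],[-1,0,0,3,0]]'; python3 st.py 0 0 50
```

```text
clock: 31.68
position: [0.499, 0.2752, 0.0733]
ee_rot: [0.062, 0.975, -0.2, -0.075]
contact_force: [-6.2, 0.9, 16.8]
width: 0.0092
tray in grey frame mm [-1.8 -0.6 53.6] yaw 0.1418941465040905 x-axis z slope deg -6.789880077067349 y-axis slope -0.27952877268584964
pin [-90. -65.] err xy [-1.  -0.8] z above socket mouth 9.6
pin [-90.  65.] err xy [-1.4 -0.8] z above socket mouth 9.0
pin [ 90. -65.] err xy [-2.2 -0.3] z above socket mouth -11.7
pin [90. 65.] err xy [-2.6 -0.3] z above socket mouth -12.4
tool d [ 2.  -0.8  1.3] F [-6.2  0.9 16.8] mom [-0.5 -0.4  0.1] w 9.200422326549866 t 31.68 toolslopes [-6.9  8.7]
clock: 31.85
position: [0.4991, 0.2752, 0.0733]
ee_rot: [0.062, 0.975, -0.199, -0.072]
contact_force: [-4.7, 0.2, 11.8]
width: 0.0089
tray in grey frame mm [-1.6 -0.5 53.6] yaw 0.2697304658171235 x-axis z slope deg -6.484173535547729 y-axis slope -0.12114050548099498
pin [-90. -65.] err xy [-0.7 -0.9] z above socket mouth 9.0
pin [-90.  65.] err xy [-1.4 -0.9] z above socket mouth 8.7
pin [ 90. -65.] err xy [-1.9 -0. ] z above socket mouth -11.4
pin [90. 65.] err xy [-2.5 -0. ] z above socket mouth -11.7
tool d [ 2.1 -1.   3.3] F [-4.7  0.2 11.8] mom [-0.7 -0.3 -0. ] w 8.892690999910815 t 31.85 toolslopes [-6.6  8.5]
```

```bash
python3 -m inch '[[-1,-2,0,3,0],[-1,-2,0,3,0],[-1,-2,0,3,0]]'; python3 st.py 0 0 50
```

```text
clock: 32.1
position: [0.4988, 0.2754, 0.0723]
ee_rot: [0.061, 0.976, -0.199, -0.062]
contact_force: [0.2, -2.4, 5.9]
width: 0.0091
tray in grey frame mm [-1.6 -0.3 52.6] yaw 0.44210727407858497 x-axis z slope deg -5.429728955139537 y-axis slope 0.18539696883153023
pin [-90. -65.] err xy [-0.7 -1. ] z above socket mouth 5.9
pin [-90.  65.] err xy [-1.7 -1. ] z above socket mouth 6.3
pin [ 90. -65.] err xy [-1.5  0.4] z above socket mouth -11.2
pin [90. 65.] err xy [-2.5  0.4] z above socket mouth -10.8
tool d [ 1.9 -0.7  2.3] F [ 0.2 -2.4  5.9] mom [-0.8 -0.8 -0.2] w 9.061850082606352 t 32.1 toolslopes [-5.5  8.3]
```

```bash
python3 -m inch '[[-1,-2,0,3,0],[-1,-2,0,3,0],[-1,-2,0,3,0],[-1,-2,0,3,0]]'; python3 st.py 0 0 50; python3 -m inch '[[-1,-2,0,3,0],[-1,-2,0,3,0],[-1,-2,0,3,0]]'; python3 st.py 0 0 45
```

```text
clock: 32.43
position: [0.4983, 0.2754, 0.0698]
ee_rot: [0.061, 0.977, -0.199, -0.05]
contact_force: [-0.3, -1.4, 7.8]
width: 0.0091
tray in grey frame mm [-1.6 -0.4 50. ] yaw 0.5576477937880938 x-axis z slope deg -4.108069926467767 y-axis slope 0.5192662972724991
pin [-90. -65.] err xy [-0.8 -1.2] z above socket mouth 0.9
pin [-90.  65.] err xy [-2.  -1.2] z above socket mouth 2.1
pin [ 90. -65.] err xy [-1.3  0.5] z above socket mouth -12.0
pin [90. 65.] err xy [-2.4  0.5] z above socket mouth -10.8
tool d [ 1.6 -0.3 -0.1] F [-0.3 -1.4  7.8] mom [-1.2 -0.7 -0.2] w 9.095816121587681 t 32.43 toolslopes [-4.2  7.9]
clock: 32.68
position: [0.4978, 0.2753, 0.0681]
ee_rot: [0.061, 0.977, -0.198, -0.041]
contact_force: [-0.4, -1.0, 7.8]
width: 0.009
tray in grey frame mm [-1.7 -0.6 48.4] yaw 0.6877688284973091 x-axis z slope deg -3.143472299436213 y-axis slope 0.7080808091434985
pin [-90. -65.] err xy [-0.8 -1.7] z above socket mouth -2.5
pin [-90.  65.] err xy [-2.3 -1.7] z above socket mouth -0.9
pin [ 90. -65.] err xy [-1.1  0.4] z above socket mouth -12.4
pin [90. 65.] err xy [-2.6  0.4] z above socket mouth -10.8
tool d [ 1.9 -1.1  3.1] F [-0.4 -1.   7.8] mom [-1.3 -0.7 -0.1] w 9.02356836534382 t 32.68 toolslopes [-3.3  7.8]
```

```bash
python3 -m inch '[[-1,-1.5,0,2,0.6]]'; python3 st.py 0 0 45; python3 ov.py g1; python3 - <<'E'
from h import *
W=shot("wrist"); im=cv2.cvtColor(W["frame"],cv2.COLOR_RGB2BGR)
a=cv2.resize(im[80:125,75:275],None,fx=4,fy=4,interpolation=cv2.INTER_CUBIC);b=cv2.resize(im[80:125,430:630],None,fx=4,fy=4,interpolation=cv2.INTER_CUBIC)
cv2.imwrite("pics/g1z.png",np.vstack([a,b]))
E
```

```text
clock: 32.77
position: [0.4981, 0.2754, 0.0682]
ee_rot: [0.061, 0.977, -0.203, -0.038]
contact_force: [0.3, 0.5, 3.7]
width: 0.0086
tray in grey frame mm [-1.3 -0.3 48.5] yaw 0.16113248832964772 x-axis z slope deg -2.7617458085785627 y-axis slope 0.7690460717227593
pin [-90. -65.] err xy [-1.1 -0.6] z above socket mouth -3.1
pin [-90.  65.] err xy [-1.4 -0.6] z above socket mouth -1.3
pin [ 90. -65.] err xy [-1.3 -0.1] z above socket mouth -11.7
pin [90. 65.] err xy [-1.6 -0.1] z above socket mouth -10.0
tool d [ 1.5 -0.8  3.3] F [0.3 0.5 3.7] mom [-0.6 -0.6  0.2] w 8.561077476008068 t 32.77 toolslopes [-2.9  7.7]
```

View pics/g1.png

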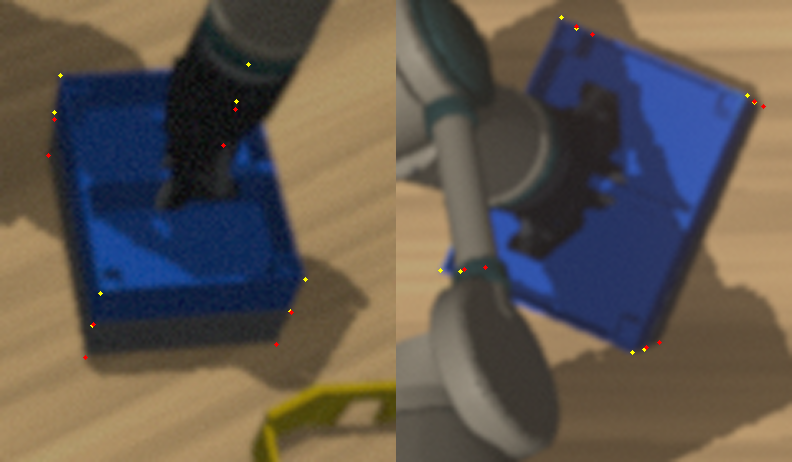

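View pics/g1z.png

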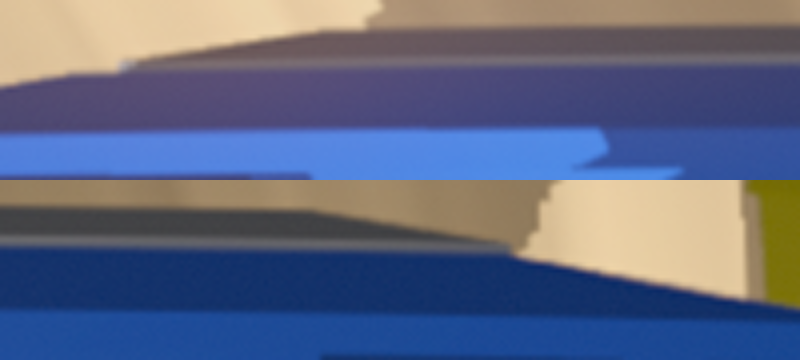

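```bash
python3 -m inch '[[-1,-1.5,0,3,0],[-1,-1.5,0,3,0],[-1,-1.5,0,3,0],[-1,-1.5,0,3,0]]'; python3 st.py 0 0 45; python3 -m inch '[[-1,-1.5,0,3,0],[-1,-1.5,0,3,0],[-1,-1.5,0,3,0]]'; python3 st.py 0 0 45
```

```text
clock: 33.3
position: [0.4978, 0.2757, 0.0652]
ee_rot: [0.061, 0.977, -0.201, -0.03]
contact_force: [-2.4, 0.7, 13.1]
width: 0.0092
tray in grey frame mm [-1.5 -0.1 45.4] yaw 0.414616613657516 x-axis z slope deg -1.871763471061259 y-axis slope 0.9796446899162928
pin [-90. -65.] err xy [-1.  -0.7] z above socket mouth -7.7
pin [-90.  65.] err xy [-1.8 -0.8] z above socket mouth -5.5
pin [ 90. -65.] err xy [-1.1  0.6] z above socket mouth -13.6
pin [90. 65.] err xy [-1.9  0.5] z above socket mouth -11.4
tool d [ 1.5 -0.1  0.4] F [-2.4  0.7 13.1] mom [-1.6 -0.7 -0.2] w 9.164077924264246 t 33.3 toolslopes [-2.   7.5]
clock: 33.55
position: [0.4978, 0.276, 0.0642]
ee_rot: [0.06, 0.978, -0.2, -0.023]
contact_force: [-1.3, -0.6, 17.0]
width: 0.009
tray in grey frame mm [-1.3  0.2 44.5] yaw 0.578246007269987 x-axis z slope deg -1.10703103651439 y-axis slope 1.1891114319583052
pin [-90. -65.] err xy [-0.6 -0.7] z above socket mouth -10.1
pin [-90.  65.] err xy [-1.9 -0.7] z above socket mouth -7.4
pin [ 90. -65.] err xy [-0.6  1.1] z above socket mouth -13.6
pin [90. 65.] err xy [-1.9  1.1] z above socket mouth -10.9
tool d [ 1.2  0.3 -0.5] F [-1.3 -0.6 17. ] mom [-1.6 -0.3 -0.2] w 8.962200321585536 t 33.55 toolslopes [-1.2  7.3]
```

```bash
python3 -m inch '[[-1,-1.5,0,3,0.3],[-1,-1.5,0,3,0.3],[-1,-1.5,0,3,0],[-1,-1,0,2,0]]'; python3 st.py 0 0 45; python3 ov.py g2; python3 - <<'E'
from h import *
W=shot("wrist"); im=cv2.cvtColor(W["frame"],cv2.COLOR_RGB2BGR)
a=cv2.resize(im[80:125,75:275],None,fx=4,fy=4,interpolation=cv2.INTER_CUBIC);b=cv2.resize(im[80:125,430:630],None,fx=4,fy=4,interpolation=cv2.INTER_CUBIC)
cv2.imwrite("pics/g2z.png",np.vstack([a,b]))
E
```

```text
clock: 33.88
position: [0.4981, 0.276, 0.0642]
ee_rot: [0.06, 0.977, -0.204, -0.015]
contact_force: [0.8, -1.1, 4.8]
width: 0.0092
tray in grey frame mm [-0.6  0.4 44.5] yaw 0.2656281520198262 x-axis z slope deg -0.13006613560839284 y-axis slope 1.4395835514294733
pin [-90. -65.] err xy [-0.3  0. ] z above socket mouth -11.9
pin [-90.  65.] err xy [-0.9 -0. ] z above socket mouth -8.6
pin [ 90. -65.] err xy [-0.3  0.9] z above socket mouth -12.3
pin [90. 65.] err xy [-0.9  0.8] z above socket mouth -9.0
tool d [ 0.6  0.5 -0.4] F [ 0.8 -1.1  4.8] mom [-0.6  0.1 -0.1] w 9.245391400110826 t 33.88 toolslopes [-0.2  7. ]
```

View pics/g2z.png

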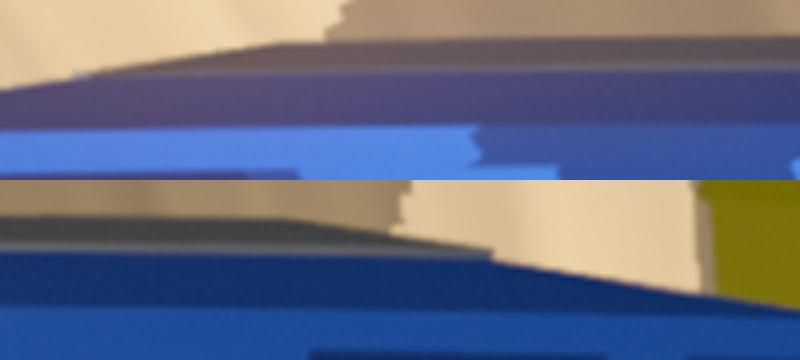

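View pics/g2.png

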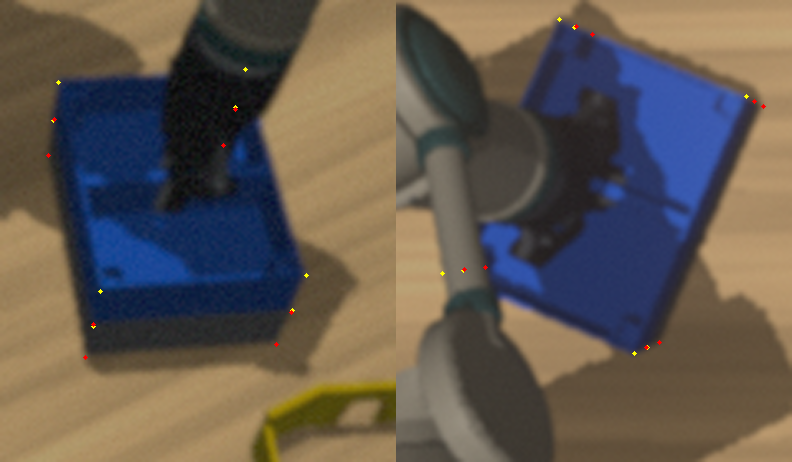

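```bash
python3 -m inch '[[-0.2,0,0,0,0],[-0.2,0,0,0,0],[-0.2,0,0,-1,0],[-0.2,0,0,-2,0]]'; python3 st.py 0 0 45; python3 -m inch '[[-0.2,0,2,-15,0],[-0.2,0,4,-30,0],[-0.2,0,4,-35,0],[-0.2,0,4,-35,0],[-0.2,0,4,-35,0],[-0.2,0,0,-20,0]]'; python3 ov.py g3
```

```text
clock: 34.42
position: [0.4976, 0.2769, 0.0674]
ee_rot: [0.059, 0.977, -0.204, -0.016]
contact_force: [-0.4, 0.3, -0.2]
width: 0.0344
tray in grey frame mm [-1.5  1.  47.7] yaw 0.22620508700310654 x-axis z slope deg -0.2798560235433424 y-axis slope 1.478458693612967
pin [-90. -65.] err xy [-1.3  0.7] z above socket mouth -8.6
pin [-90.  65.] err xy [-1.8  0.6] z above socket mouth -5.2
pin [ 90. -65.] err xy [-1.3  1.4] z above socket mouth -9.4
pin [90. 65.] err xy [-1.8  1.3] z above socket mouth -6.1
tool d [1.6 0.7 2.8] F [-0.4  0.3 -0.2] mom [ 0. -0. -0.] w 34.363647929462076 t 34.42 toolslopes [-0.4  7. ]
clock: 34.92
position: [0.4948, 0.2777, 0.2369]
ee_rot: [0.065, 0.977, -0.203, -0.026]
contact_force: [0.6, 0.5, 0.5]
width: 0.0343
```

View pics/g3.png

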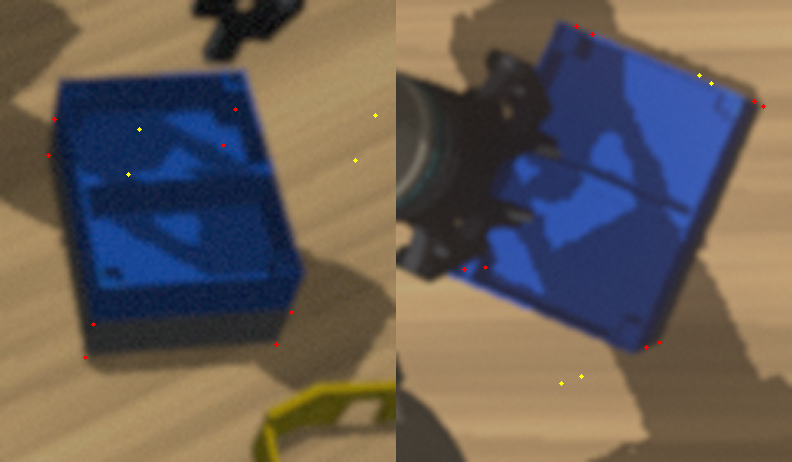

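View pics/g3w.png

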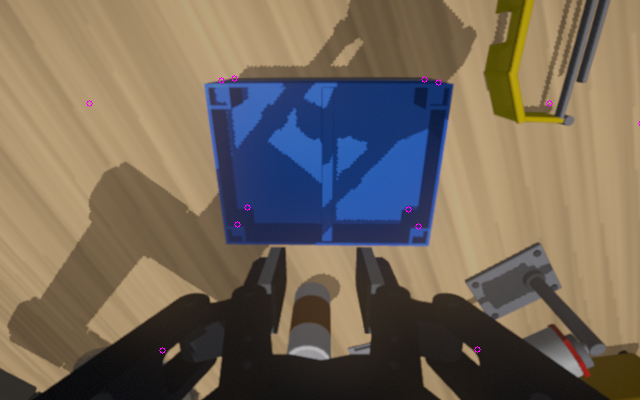

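```bash
python3 -m inch '[[-0.2,-10,-20,-30,0],[-0.2,-10,-36,-10,0],[-0.2,-10,-36,-6,0],[-0.2,-10,-36,-6,0],[-0.2,-10,-36,-6,0],[-0.2,0,-20,0,0],[-0.2,0,0,0,0]]'; python3 - <<'E'
from fit import *
np.set_printoptions(precision=4,suppress=True)
S=shot("scene");T=shot("top")
save(T,"h1t.png")
im=lambda p,a,b,c,d,k:cv2.resize(cv2.cvtColor(p["frame"],cv2.COLOR_RGB2BGR)[a:b,c:d],None,fx=k,fy=k,interpolation=cv2.INTER_CUBIC)
cv2.imwrite("pics/h1a.png",np.hstack([im(S,85,205,355,465,3.6),im(T,180,300,155,265,3.6)]))
cv2.imwrite("pics/h1b.png",np.hstack([im(S,160,290,285,385,4),im(T,140,270,285,385,4)]))
c=np.array([[-.1,-.075,.1],[-.1,.075,.1],[.1,-.075,.1],[.1,.075,.1]])
for p,n,a,cc in((S,"S",85,355),(T,"T",180,155)):
    print(n,[(round((rc[1]+.5-cc)*3.6),round((rc[0]+.5-a)*3.6)) for rc in proj(p,place(c,.5,.2787,-.416))])
for p in(S,T):
    r=regions_of(p,"blue_tray"); print(r[0]["bbox"],r[0]["confidence"])
    print(fit([(p,r[0]["mask"])],box(-.1,.1,-.075,.075,.055,.1),[.5,.279,-.42]))
    r=regions_of(p,"grey_tray"); print("grey",r[0]["bbox"] if r else None)
    r=regions_of(p,"reel"); print("reel",r[0]["bbox"],r[0]["confidence"])
    h=np.load("hold.npy"); q=proj(p,place(REEL+[-.05,0,.119],*h)); print("model home",q.min(0)[::-1],np.ptp(q,axis=0)[::-1])
E
```

```text
clock: 35.65
position: [0.5184, 0.4735, 0.2509]
ee_rot: [0.075, 0.975, -0.205, -0.038]
contact_force: [-0.8, -0.2, -1.7]
width: 0.0343
S [(66, 70), (270, 60), (111, 298), (335, 284)]
T [(240, 403), (33, 314), (363, 123), (161, 38)]
[370.0, 103.3, 78.5, 75.5] 0.63
(array([ 0.4977,  0.2797, -0.4205]), np.float64(0.010714285714285676))
grey [372.8, 124.6, 69.6, 65.2]
reel [319.8, 203.9, 34.3, 39.4] 0.86
model home [315.534 202.121] [38.9948 39.3072]
[166.4, 191.3, 89.0, 102.9] 0.61
(array([ 0.4981,  0.2805, -0.3999]), np.float64(0.033979718911225754))
grey [225.7, 217.3, 38.1, 71.4]
reel [316.1, 164.6, 29.3, 30.6] 0.94
model home [315.4799 163.6862] [28.9833 31.0988]
```

View pics/h1a.png

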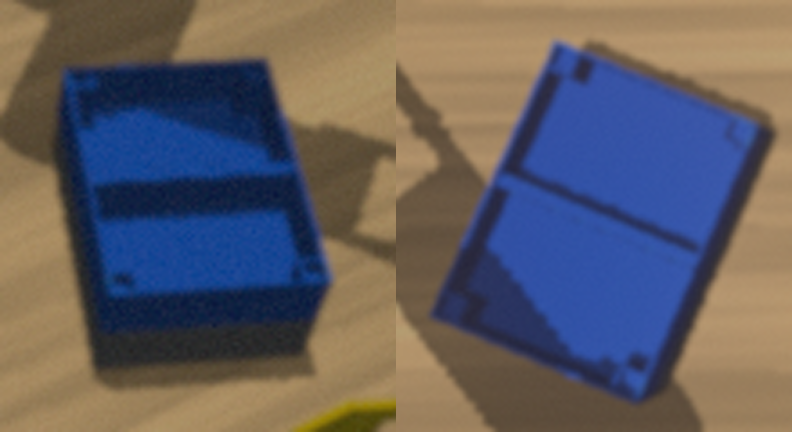

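View pics/h1b.png

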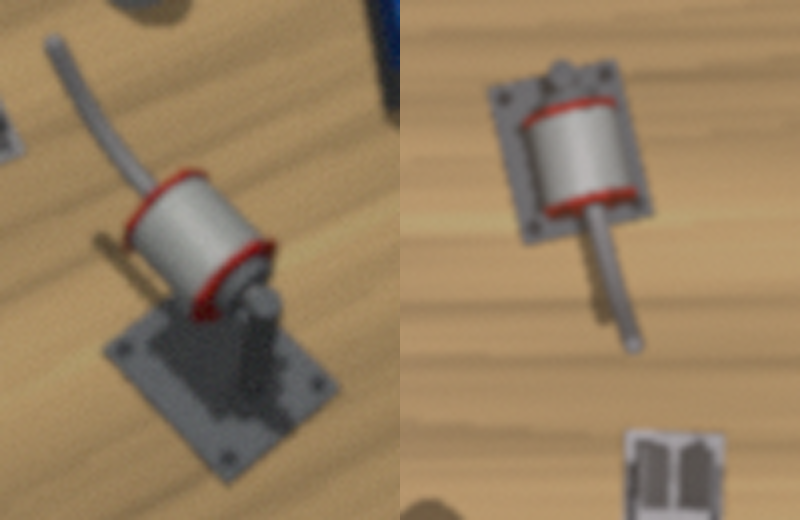

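View pics/h1t.png

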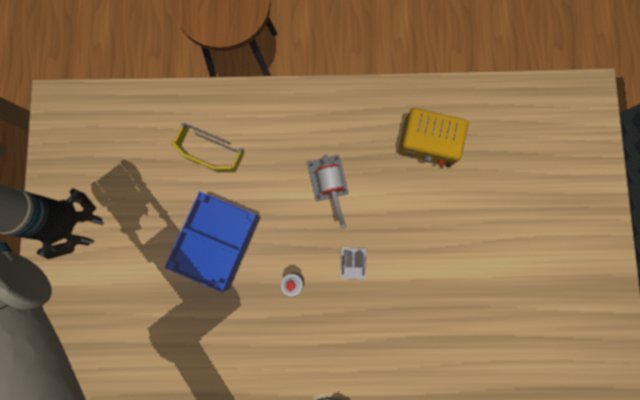

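```bash
python3 - <<'E'
from hold import *
S=shot("scene");T=shot("top"); h=np.load("hold.npy"); o=[]
for p,(a,b,c,d,k) in((S,(190,265,300,370,6)),(T,(145,215,300,365,6))):
    im=cv2.resize(cv2.cvtColor(p["frame"],cv2.COLOR_RGB2BGR)[a:b,c:d],None,fx=k,fy=k,interpolation=cv2.INTER_CUBIC)[:420]
    for dx,col in((0,(0,255,255)),(-.004,(255,0,255))):
        for rc in proj(p,place(REEL+[-.05+dx,0,.119],*h)): cv2.circle(im,(int((rc[1]+.5-c)*k),int((rc[0]+.5-a)*k)),1,col,-1)
    o.append(im)
m=min(i.shape[0] for i in o); cv2.imwrite("pics/i1.png",np.hstack([i[:m,:400] for i in o]))
E
```

View pics/i1.png

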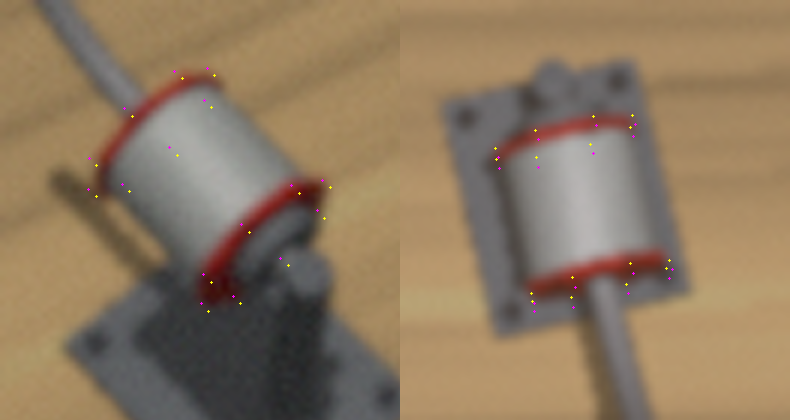

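```bash
python3 - <<'E'
from h import *
manip.sign_off(); print(manip.get_state()["clock"])
E
```

```text
the job is handed in; nothing more can be done
the job is handed in; nothing more can be done
```

The job is handed in at about 36 s of the 69 s allowed. The reel is on the holder arm at the collar, and the empty blue tray is stacked on the grey tray.

**Reel:**
- The gripper only turns about its own axis, so I tilted the reel in the grip by pressing its rear end on the rod tip.
- I then threaded it over the tip, followed the bend, and pushed it along the straight part until it stopped at the collar with about 15 N.
- After I let go, it hung freely on the rod. Against the holder model it sat within about 1–2 mm of home in both fixed cameras, so a gap of up to that size at the collar can't be ruled out. I did not push it again.

**Blue tray:**
- I carried it by the rib. The arm's tilt drifted on the way, so it arrived about 7° off level.
- I put the far pins into their sockets first, then eased the tray level.
- After release, all four rim corners matched a rim height of 100 mm, within about 1 pixel (2 mm). Position and heading agreed with the grey tray within a few millimetres and about 1°. That corner match is my only check on the pins: I could not see them in the sockets.

**Checks that disagreed or went high:**
- The network outlines and my corner fits for the grey tray's heading differed by about 1°. I used a value between them and the pins went in.
- While I was straightening the gripper inside the blue tray, the fingertips pressed on its floor for a moment and the wrist force read 75 N, below the 120 N limit.

In the last overhead picture, the grey tray, power supply, goggles, flux bottle and iron stand appeared where they began. The gripper was clear of everything.

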